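Stack the screw tins in their drawer trays

TASK

Put the five screw tins away in the two drawer trays: stack the three round tins on the round black rubber pad, largest at the bottom and smallest on top, and stack the two square tins on the square black rubber pad, large below small, with their sides squared up to the pad. Centre each tin on what it stands on and keep the tins upright all the time, as they are full of screws. Leave the solvent can, the sanding block and the wrench where they are.

Things in the scene. Friction and masses are not known exactly. Their poses are not given: they have to be found in the camera images.
- round_large: The largest of the three round lidded screw tins, bare steel, 66 mm diameter, 40 mm high, flat top and bottom, loose, standing upright. Origin: centre of its underside; z up along its axis.
- round_medium: The middle of the three round lidded screw tins, bare steel, 52 mm diameter, 36 mm high, flat top and bottom, loose, standing upright. Origin: centre of its underside; z up along its axis.
- round_small: The smallest of the three round lidded screw tins, bare steel, 38 mm diameter, 32 mm high, flat top and bottom, loose, standing upright. Origin: centre of its underside; z up along its axis.
- square_large: The larger of the two square lidded screw tins, bare steel, 60 x 60 mm, 38 mm high, vertical sides along its x and y axes, slightly rounded edges, flat top and bottom, loose, standing upright. Origin: centre of its underside; z up.
- square_small: The smaller of the two square lidded screw tins, bare steel, 42 x 42 mm, 34 mm high, vertical sides along its x and y axes, slightly rounded edges, flat top and bottom, loose, standing upright. Origin: centre of its underside; z up.
- tray_round: Shallow mustard-tan steel drawer tray, 160 x 160 mm, fixed to the bench, walls 3 mm thick and 12 mm high all round, a low steel bow handle (reaching 25 mm out, 11 mm high) outside its -x side, with a ROUND black rubber pad, 82 mm diameter and 3 mm thick, glued in the middle of its 3 mm floor. Origin: centre of the tray's underside, on the bench (z = 0); the pad's top is 6 mm above it. z up, x and y along the tray's sides.
- tray_square: Shallow mustard-tan steel drawer tray, 160 x 160 mm, fixed to the bench, walls 3 mm thick and 12 mm high all round, a low steel bow handle (reaching 25 mm out, 11 mm high) outside its -x side, with a SQUARE black rubber pad, 76 x 76 mm and 3 mm thick, its sides along the tray's sides, glued in the middle of its 3 mm floor. Origin: centre of the tray's underside, on the bench (z = 0); the pad's top is 6 mm above it. z up, x and y along the tray's sides.
- solvent_can: Bystander: cream and grey rectangular can with a red screw cap, 45 x 70 mm (x, y) and 127 mm high with its cap, loose, upright. Origin: centre of its underside.
- sanding_block: Bystander: wooden sanding block with a brown abrasive sole, 65 x 110 mm (x, y), 32 mm high, loose. Origin: centre of its underside.
- wrench: Bystander: steel wrench lying flat, 170 mm long along its x axis, loose. Origin: near the middle of its length, on its underside.
Mind the look-alikes: they are no part of the job. What is shaped like the square_small but blue or brown is not meant. What is shaped like the round_small but blue or purple is not meant.

How it is judged:
At the end, for the whole second after the job is handed in: Round tins stacked large, middle, small on the round pad; square tins large, small on the square pad, sides within 0.2 rad of what is below (any quarter turn). Centres within 15 mm of the pad's and 12 mm of the tin's below; heights within 4 mm, upright within 0.1 rad, released, at rest (horizontal distance between round_large and tray_round below 0.015 m and z of round_large in the frame of tray_round between 0.002 and 0.01 m and horizontal distance between round_medium and round_large below 0.012 m and z of round_medium in the frame of round_large between 0.036 and 0.044 m and horizontal distance between round_small and round_medium below 0.012 m and z of round_small in the frame of round_medium between 0.032 and 0.04 m and horizontal distance between square_large and tray_square below 0.015 m and z of square_large in the frame of tray_square between 0.002 and 0.01 m and horizontal distance between square_small and square_large below 0.012 m and z of square_small in the frame of square_large between 0.034 and 0.042 m and (angle between the x axis of square_large and the x axis of tray_square, either way round below 0.2 rad or angle between the x axis of square_large and the y axis of tray_square, either way round below 0.2 rad) and (angle between the x axis of square_small and the x axis of square_large, either way round below 0.2 rad or angle between the x axis of square_small and the y axis of square_large, either way round below 0.2 rad) and angle between each of round_large, round_medium, round_small, square_large, square_small's own z axis and vertical below 0.1 rad and linear speed of each of round_large, round_medium, round_small, square_large, square_small below 0.02 m/s and angular speed of each of round_large, round_medium, round_small, square_large, square_small below 0.2 rad/s); the robot touches nothing.
It fails at once if the solvent can is pushed more than 20 mm (distance of solvent_can from where it was at the start of the episode above 0.02 m).
It fails at once if the sanding block is pushed more than 20 mm (distance of sanding_block from where it was at the start of the episode above 0.02 m).
It fails at once if the wrench is pushed more than 20 mm (distance of wrench from where it was at the start of the episode above 0.02 m).
It fails at once if a screw tin is tipped more than 0.6 rad (angle between any of round_large, round_medium, round_small, square_large, square_small's own z axis and vertical above 0.6 rad).
It also fails if it takes over 120 s, if anything falls off the work surface, if the arm or the gripper's body presses on something with over 40 N, if the wrist force passes 120 N, or if a joint passes its speed limit or range.

ROBOT

A 6-joint arm with a two-finger parallel gripper is mounted at the origin on the work surface. World frame = base frame: x ahead of the robot, y to its left, z up, the work surface at z = 0. Lengths are in m, angles in rad, forces in N, time in s.
With the tool pointing down it reaches from about 0.4 to 0.825 m from the base axis. Payload 7 kg.
Tool frame: the origin (TCP) lies at the very end of the fingers, on their centre line; the grasp point (between the pads) lies env.hold_point_z behind it (env.hold_point_z is the distance from the TCP to the grasp point, in m); z points along the fingers, y is the direction in which the jaws open and shut (so a half turn about z gives the same grasp; the last joint's range is limited). The gripper opens to 85 mm and grips with 20 to 120 N. Pads are 22 mm wide; open, the fingers measure 114 mm over their backs; the gripper's body (76 mm by 85 mm) begins 54 mm behind the grasp point. The pads swing forward as they close: fully open they stand 13 mm farther back than shut.
Start: joints at [-1.009, 0.359, 0.012, 0, -1.224, -0.288], TCP at [0.182, -0.65, 0.231] pointing down, gripper open.
Joint ranges: [-3.07, 3.07], [-1.43, 2.12], [-1.02, 1.25], [-3.03, 1.67], [-3.05, -0], [-3.03, 3.03]. Speed limits (rad/s): [2.39, 2.39, 3.01, 3.14, 3.14, 3.14].

INTERFACE

Orientations are given as [roll, pitch, yaw] about the fixed x, y, z axes, in that order (R = Rz(yaw) Ry(pitch) Rx(roll)).
In Python, from rig import env gives the robot as it stands.
- The arm moves only by the tool play_rows, never from a script. Its argument "motion" is a list of rows, each an object with "grip": the closure in counts, from 0 (fully open) to 255 (shut); "travel": the shift along the tool's x, y, z in mm, a list of three; "angular": the turn, a rotation vector about the tool's x, y, z in degrees, a list of three. A call has 1 to 12 rows; each row is the pose to reach, as a shift and turn from the pose measured when the call began, along the tool's axes at that moment; what a row does not reach only later rows make up. A row lasts 1/12 s, in which the tool goes at most 41.7 mm and 7.16 degrees, less where a joint would pass 70% of its speed; a pose out of reach is approached as far as the arm can. A call with a gripper value outside its range is refused whole. The fingers move at their own pace and stop on an object; "squeeze" is the grip in N (left out, the last holds). Time passes only in rows, so rows that repeat a pose let the fingers close. It gives the time, the measured TCP pose, the force and the opening at its end, in the units of the state.
- env.read_state(): the state, without advancing time (a new reading comes with each control period).
- env.snapshot(name): name is "scene" or "top" or "wrist"; returns a dict with "color" (480x640x3 uint8, red, green, blue), "intrinsics" (3x3 intrinsics, pixels), "k1" (the pictures are not rectified: a ray, as slopes to the right and down, at radius r is drawn at 1 + k1 r^2 times it, then the intrinsics apply), "pose" (4x4, takes a point from camera to world coordinates). Camera axes: x right, y down, z forward; pixel columns grow to the right and rows downward; lengths in m; the calibration is good to about 2 mm. A picture is of the moment at which its call begins. There is no depth.
- env.job_done(): hands the job in, once; it reports no verdict.
Trained networks look in the newest picture that a camera, given by its name, has taken for a name from the list of things; names that differ only in an ending like _2 or _b are one class to them, and where a whole thing is asked for, a point or a joint stands for the part that bears it (a point fixed in the world has none). Each returns a list of dicts, best first, with "conf" (0 to 1); they miss things now and then, are a little off and sometimes report something else, mostly with a low value. They report only what shows in the picture. A call takes as long as a camera call. They do not tell look-alikes from the thing itself.
- env.find_in(camera, name): "bbox" ([left, top, right, bottom] as shares, 0 to 1, of the picture: columns of its width, rows of its height, round what is visible of it).
- env.tip_of(camera, name): "at" ([column, row] as shares, 0 to 1, of the picture: columns of its width, rows of its height: a listed point, or the origin of a listed thing).
The state is a dict: "time": time; "joint_positions": joint angles; "qd": joint speeds; "joint_efforts": joint torques, N m; "tcp_pos": TCP position; "ee_rot": TCP orientation; "ft_force": force on the tool from outside, world axes, zero at the start; "wrist_torque": the same for the moment, N m; "finger_gap": finger opening in m.
Only numpy, scipy, OpenCV 4.12 (cv2) and the standard library are available. Lean on these libraries where they do the work, as an engineer would, in place of code of your own. Each camera call takes 0.05 s, during which the arm holds its last target.

## Working session

There is one attempt and no reset: what is moved stays moved. The work goes in short steps, Python scripts to look and compute and a tool call to move; the robot and the scene stay as the last step left them, time stands still between calls to the robot, and variables do not carry over. Pictures are saved under pics/ and viewed, and the job is handed in when it is done.

Besides the shell and the picture viewer there is one more tool, called after ">>>" as name(argument=value, ...) on one line, values as JSON. play_rows: Moves the arm, as the interface text tells. Its arguments: {"type":"object","properties":{"motion":{"type":"array","items":{"type":"object","properties":{"grip":{"type":"number"},"travel":{"type":"array","items":{"type":"number"}},"angular":{"type":"array","items":{"type":"number"}}}}},"squeeze":{"type":"number"}},"required":["motion"]}

```bash
ls; mkdir -p pics; python3 - <<'E'
from rig import env
import cv2
print(env.read_state()); print(env.hold_point_z)
for n in ("scene","top","wrist"):
    s=env.snapshot(n); cv2.imwrite(f"pics/{n}0.png",s["color"][:,:,::-1]); print(n,s["intrinsics"].tolist(),s["k1"],s["pose"].round(4).tolist())
E
```

```text
pics
{'time': 0.0, 'joint_positions': array([-1.00888631e+00,  3.59365702e-01,  1.10519599e-02, -3.41019106e-04,
       -1.22411949e+00, -2.88147385e-01]), 'qd': array([ 0.00012463,  0.00025518,  0.0014755 , -0.00042899, -0.00058207,
        0.00119098]), 'joint_efforts': array([ 1.01086811e-03, -5.83316660e+01,  2.93424994e+01,  6.93635926e+00,
       -5.79789383e-03, -9.92811273e-07]), 'tcp_pos': array([ 0.18235579, -0.6493892 ,  0.23037604]), 'ee_rot': array([ 3.13993213e+00, -1.57849818e-04, -2.86794602e+00]), 'ft_force': array([-0.91865408,  0.64521607, -0.41436447]), 'wrist_torque': array([-0.00972801, -0.0075256 ,  0.00565544]), 'finger_gap': 0.08538285344844616}
0.0187
scene [[433.8935658236442, 0.0, 327.70399616552345], [0.0, 433.8935658236442, 237.31325194077914], [0.0, 0.0, 1.0]] -0.02587880472654901 [[-0.3392, 0.7542, -0.5623, 1.1001], [0.9407, 0.2681, -0.2079, 0.1672], [-0.0061, -0.5995, -0.8004, 0.7266], [0.0, 0.0, 0.0, 1.0]]
top [[548.8358341819433, 0.0, 323.6260493205542], [0.0, 548.8358341819433, 242.20315977633192], [0.0, 0.0, 1.0]] -0.11103500809956847 [[0.0008, -0.9942, 0.1079, 0.5032], [-1.0, -0.001, -0.0011, -0.0088], [0.0012, -0.1079, -0.9942, 1.2017], [0.0, 0.0, 0.0, 1.0]]
wrist [[401.5539081980839, 0.0, 323.4560205583478], [0.0, 401.5539081980839, 240.07238974136405], [0.0, 0.0, 1.0]] -0.060955467411215686 [[-0.2718, 0.9228, 0.273, 0.114], [0.9624, 0.2603, 0.0781, -0.6687], [0.001, 0.2839, -0.9588, 0.3729], [0.0, 0.0, 0.0, 1.0]]
```

View pics/top0.png

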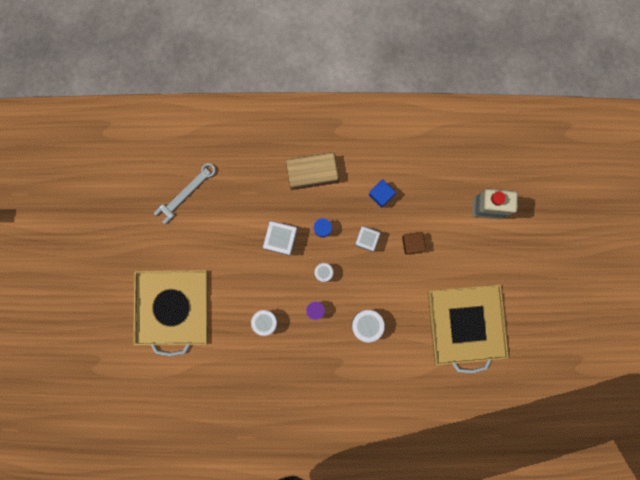

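View pics/scene0.png

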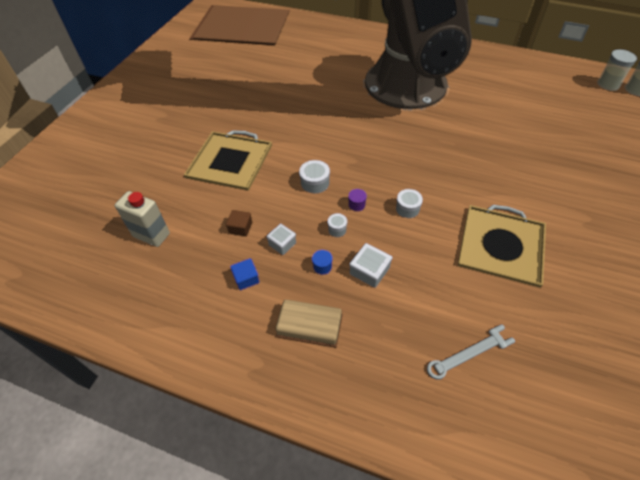

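```bash
cat > h.py <<'E'
from rig import env
import cv2, numpy as np
from scipy.spatial.transform import Rotation as R
NAMES="round_large round_medium round_small square_large square_small tray_round tray_square solvent_can sanding_block wrench".split()
def proj(s,P):
    P=np.atleast_2d(P); T=np.linalg.inv(s["pose"]); c=P@T[:3,:3].T+T[:3,3]
    u=c[:,:2]/c[:,2:]; u=u*(1+s["k1"]*(u**2).sum(1,keepdims=True)); K=s["intrinsics"]
    return u*[K[0,0],K[1,1]]+[K[0,2],K[1,2]]
def unproj(s,uv,z):
    K=s["intrinsics"]; uv=np.atleast_2d(np.asarray(uv,float))
    d=(uv-[K[0,2],K[1,2]])/[K[0,0],K[1,1]]; u=d.copy()
    for _ in range(20): u=d/(1+s["k1"]*(u**2).sum(1,keepdims=True))
    r=np.c_[u,np.ones(len(u))]@s["pose"][:3,:3].T; o=s["pose"][:3,3]
    return (o+r*((z-o[2])/r[:,2:]))[:,:2]
E
python3 - <<'E'
from h import *
for c in ("top","scene"):
    s=env.snapshot(c)
    for n in NAMES:
        for d in env.tip_of(c,n):
            p=np.array(d["at"])*[640,480]; print(c,n,round(d["conf"],2),p.round(),unproj(s,p,0.006 if 'tray' in n else 0).round(4)) if d["conf"]>.2 else 0
E
```

```text
top round_large 0.56 [365. 323.] [[ 0.4563 -0.0995]]
top round_medium 0.71 [264. 322.] [[0.4596 0.1186]]
top round_small 0.8 [313. 313.] [[0.4793 0.0139]]
top round_small 0.67 [325. 229.] [[ 0.6639 -0.0123]]
top round_small 0.65 [322. 275.] [[ 0.5625 -0.0069]]
top square_large 0.26 [462. 327.] [[ 0.4469 -0.3139]]
top square_small 0.81 [382. 194.] [[ 0.7416 -0.139 ]]
top square_small 0.78 [410. 245.] [[ 0.6285 -0.2008]]
top square_small 0.62 [372. 240.] [[ 0.6378 -0.1179]]
top tray_round 0.79 [172. 307.] [[0.4907 0.3209]]
top tray_square 0.66 [466. 326.] [[ 0.4489 -0.3215]]
top solvent_can 0.94 [485. 211.] [[ 0.7035 -0.3722]]
top sanding_block 0.81 [316. 171.] [[0.7945 0.0081]]
top wrench 0.58 [187. 194.] [[0.7418 0.2961]]
scene round_large 0.9 [318. 182.] [[ 0.4463 -0.0979]]
scene round_medium 0.79 [408. 210.] [[0.4612 0.1184]]
scene round_small 0.84 [337. 228.] [[ 0.5609 -0.0108]]
scene round_small 0.81 [354. 206.] [[0.4896 0.005 ]]
scene square_large 0.57 [369. 272.] [[0.6425 0.0851]]
scene square_small 0.9 [241. 228.] [[ 0.6284 -0.2041]]
scene square_small 0.87 [283. 244.] [[ 0.6363 -0.103 ]]
scene square_small 0.69 [251. 279.] [[ 0.7359 -0.1288]]
scene square_small 0.31 [405. 208.] [[0.4581 0.1109]]
scene tray_round 0.74 [504. 245.] [[0.4921 0.3271]]
scene tray_square 0.94 [231. 161.] [[ 0.4569 -0.3172]]
scene solvent_can 0.72 [155. 235.] [[ 0.705  -0.3679]]
scene solvent_can 0.69 [282. 244.] [[ 0.6383 -0.1046]]
scene sanding_block 0.69 [310. 326.] [[0.7896 0.0163]]
scene sanding_block 0.47 [283. 239.] [[ 0.6251 -0.1083]]
scene wrench 0.68 [470. 354.] [[0.746  0.2985]]
```

```bash
cat > fit.py <<'E'
from h import *
from scipy.optimize import minimize
DIM={'round_large':('r',.066,.040),'round_medium':('r',.052,.036),'round_small':('r',.038,.032),'square_large':('s',.060,.038),'square_small':('s',.042,.034)}
def pts(kind,w,h,x,y,yaw,z0):
    if kind=='r':
        a=np.linspace(0,2*np.pi,48,endpoint=False); b=np.c_[np.cos(a),np.sin(a)]*w/2
    else:
        b=np.array([[1,1],[-1,1],[-1,-1],[1,-1]])*w/2; c,s=np.cos(yaw),np.sin(yaw); b=b@np.array([[c,s],[-s,c]])
    b=b+[x,y]; n=len(b)
    return np.r_[np.c_[b,np.full(n,z0)],np.c_[b,np.full(n,z0+h)]]
def sil(s,P,sc=4):
    uv=proj(s,P); m=np.zeros((480*sc,640*sc),np.uint8); 
    cv2.fillConvexPoly(m,cv2.convexHull(((uv+.5)*sc-.5).round().astype(np.int32)),1)
    return cv2.resize(m.astype(np.float32),(640,480),interpolation=cv2.INTER_AREA)
def steel(img):
    h=cv2.cvtColor(img,cv2.COLOR_RGB2HSV); return ((h[...,1]<70)&(h[...,2]>75)).astype(np.float32)
def dark(img):
    h=cv2.cvtColor(img,cv2.COLOR_RGB2HSV); return (h[...,2]<45).astype(np.float32)
def fit(s,mask,kind,w,h,x,y,yaw=0.,z0=0.):
    c=proj(s,[[x,y,z0+h/2]])[0].astype(int); R_=60
    sl=np.s_[max(c[1]-R_,0):c[1]+R_,max(c[0]-R_,0):c[0]+R_]
    n,lab=cv2.connectedComponents(mask.astype(np.uint8)); win=lab[c[1]-6:c[1]+7,c[0]-6:c[0]+7]
    v=win[win>0]; m=(lab==np.bincount(v).argmax()).astype(np.float32)
    f=lambda p: np.abs(sil(s,pts(kind,w,h,p[0],p[1],p[2] if kind=='s' else 0,z0))-m)[sl].sum()
    best=None
    for y0 in ([yaw] if kind=='r' else np.arange(-.8,.8,.2)):
        q=minimize(f,[x,y,y0],method='Nelder-Mead',options=dict(initial_simplex=np.array([[x,y,y0],[x+.01,y,y0],[x,y+.01,y0],[x,y,y0+.15]]),maxiter=150))
        if best is None or q.fun<best.fun: best=q
    return best.x, best.fun, m.sum()
E
python3 - <<'E'
from fit import *
S={c:env.snapshot(c) for c in("top","scene")}
G={'round_large':(.456,-.1),'round_medium':(.46,.118),'round_small':(.561,-.009),'square_large':(.643,.085),'square_small':(.637,-.112)}
for c,s in S.items():
    m=steel(s["color"])
    for n,g in G.items():
        x,f,a=fit(s,m,*DIM[n],*g); print(c,n,x.round(4),round(f),a)
    d=dark(s["color"])
    for n,k in (('tray_round',('r',.082,.003,.491,.323)),('tray_square',('s',.076,.003,.452,-.318))):
        x,f,a=fit(s,d,*k,z0=.003); print(c,n,x.round(4),round(f),a)
E
```

```text
top round_large [ 0.4531 -0.1043  0.0863] 53 871.0
top round_medium [0.4588 0.1178 0.0249] 39 558.0
top round_small [ 0.5667 -0.0095  0.0088] 38 303.0
top square_large [ 0.6412  0.0851 -0.2313] 30 869.0
top square_small [ 0.6397 -0.1048 -0.344 ] 26 445.0
top tray_round [0.4903 0.3246 0.0709] 153 957.0
top tray_square [ 0.4548 -0.3244  0.0566] 171 1052.0
scene round_large [ 0.4488 -0.1039  0.0349] 116 767.0
scene round_medium [0.455  0.1166 0.0497] 113 540.0
scene round_small [ 0.5624 -0.01   -0.0226] 59 359.0
scene square_large [0.636  0.0834 1.3112] 234 1029.0
scene square_small [ 0.6361 -0.1052 -0.3565] 99 541.0
scene tray_round [0.4861 0.3227 0.0721] 181 867.0
scene tray_square [ 0.4505 -0.3257  0.0682] 166 559.0
```

```bash
cat >> h.py <<'E'
def go(x,y,z,yaw=None,pr=True):
    """travel (tool axes, mm) and rotvec (deg) to reach pointing-down pose"""
    st=env.read_state(); R0=R.from_euler('xyz',st["ee_rot"])
    if yaw is None: yaw=st["ee_rot"][2]
    c=[R.from_euler('xyz',[np.pi,0,yaw+k*np.pi]) for k in(0,1)]
    rv=[(R0.inv()*q).as_rotvec(degrees=True) for q in c]
    rv=min(rv,key=np.linalg.norm)
    t=R0.inv().apply(np.array([x,y,z])-st["tcp_pos"])*1e3
    print("t",round(st["time"],2),"tcp",st["tcp_pos"].round(4),"rot",st["ee_rot"].round(3),"q",st["joint_positions"].round(2))
    print("travel",t.round(1),"ang",rv.round(1),"rows",round(np.linalg.norm(t)/41.7,1),round(np.linalg.norm(rv)/7.16,1),"gap",round(st["finger_gap"],4),"F",st["ft_force"].round(1))
E
python3 -c "
from h import *
go(.451,-.104,.15,np.pi)"
```

```text
t 1.35 tcp [ 0.1825 -0.6498  0.2313] rot [ 3.142 -0.    -2.868] q [-1.01  0.36  0.01 -0.   -1.22 -0.29]
travel [-406.1  452.9   81.3] ang [ 0.  -0.  15.7] rows 14.7 2.2 gap 0.0855 F [-0.4 -0.1  0. ]
```

>>> play_rows(motion=[{"grip":0,"travel":[-406,453,81],"angular":[0,0,15.7]},{"grip":0,"travel":[-406,453,81],"angular":[0,0,15.7]},{"grip":0,"travel":[-406,453,81],"angular":[0,0,15.7]},{"grip":0,"travel":[-406,453,81],"angular":[0,0,15.7]},{"grip":0,"travel":[-406,453,81],"angular":[0,0,15.7]},{"grip":0,"travel":[-406,453,81],"angular":[0,0,15.7]},{"grip":0,"travel":[-406,453,81],"angular":[0,0,15.7]},{"grip":0,"travel":[-406,453,81],"angular":[0,0,15.7]},{"grip":0,"travel":[-406,453,81],"angular":[0,0,15.7]},{"grip":0,"travel":[-406,453,81],"angular":[0,0,15.7]},{"grip":0,"travel":[-406,453,81],"angular":[0,0,15.7]},{"grip":0,"travel":[-406,453,81],"angular":[0,0,15.7]}], squeeze=60)

```text
time: 2.35
tcp_pos: [0.4014, -0.2038, 0.1657]
ee_rot: [-3.141, 0.001, 3.141]
ft_force: [0.6, -0.5, 0.7]
finger_gap: 0.0854
```

```bash
python3 -c "
from h import *
go(.451,-.104,.15,np.pi)"
```

```text
t 2.35 tcp [ 0.4014 -0.2038  0.1657] rot [-3.141e+00  1.000e-03  3.141e+00] q [-0.03  0.04 -0.56  0.   -0.97 -1.54]
travel [-49.5  99.8  15.8] ang [-0.   0.1 -0. ] rows 2.7 0.0 gap 0.0854 F [ 0.6 -0.5  0.7]
```

>>> play_rows(motion=[{"grip":0,"travel":[-49.5,100,16]},{"grip":0,"travel":[-49.5,100,16]},{"grip":0,"travel":[-49.5,100,16]},{"grip":0,"travel":[-49.5,100,16]},{"grip":0,"travel":[-49.5,100,16]},{"grip":0,"travel":[-49.5,100,16]}])

```text
schema error: expected keys grip, travel, angular
```

```bash
python3 - <<'E'
from fit import *
s=env.snapshot("wrist"); im=s["color"][:,:,::-1].copy()
cv2.imwrite("pics/w1.png",im)
print(s["pose"].round(3).tolist())
try: print(fit(s,steel(s["color"]),*DIM['round_large'],.451,-.104))
except Exception as e: print(e)
E
```

```text
[[-0.001, 0.958, 0.286, 0.33], [1.0, 0.002, -0.0, -0.203], [-0.001, 0.286, -0.958, 0.308], [0.0, 0.0, 0.0, 1.0]]
(array([ 0.45393895, -0.10292492,  0.02323675]), np.float64(1522.4375), np.float32(6729.0))
```

View pics/w1.png

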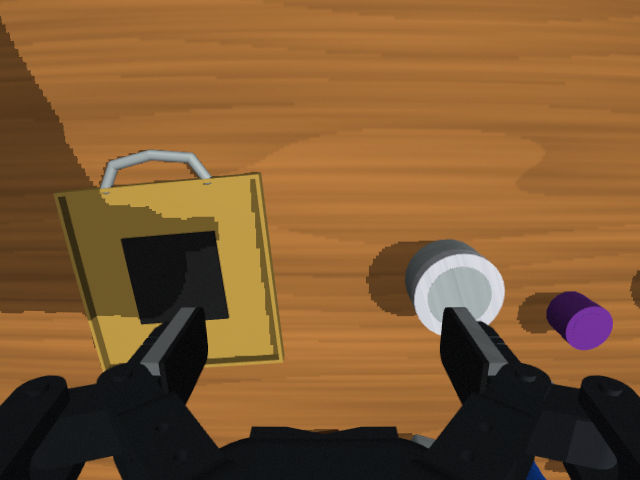

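>>> play_rows(motion=[{"grip":0,"travel":[-49.5,100,16],"angular":[0,0,0]},{"grip":0,"travel":[-49.5,100,16],"angular":[0,0,0]},{"grip":0,"travel":[-49.5,100,16],"angular":[0,0,0]},{"grip":0,"travel":[-49.5,100,16],"angular":[0,0,0]},{"grip":0,"travel":[-49.5,100,16],"angular":[0,0,0]},{"grip":0,"travel":[-49.5,100,16],"angular":[0,0,0]}])

```text
time: 2.9
tcp_pos: [0.4533, -0.0989, 0.1491]
ee_rot: [3.141, 0.002, -3.138]
ft_force: [0.1, -0.7, 0.0]
finger_gap: 0.0854
```

```bash
python3 - <<'E'
from fit import *
s=env.snapshot("wrist"); im=s["color"][:,:,::-1].copy()
uv=proj(s,pts(*DIM['round_large'],.451,-.104,0,0)); 
for p in uv: cv2.circle(im,tuple(int(v) for v in p.round()),1,(0,0,255),-1)
cv2.imwrite("pics/w2.png",im)
go(.451,-.104,.003,np.pi)
E
```

```text
t 2.95 tcp [ 0.4531 -0.0994  0.1492] rot [ 3.141e+00  2.000e-03 -3.139e+00] q [ 0.21  0.08 -0.56 -0.   -0.93 -1.78]
travel [  2.4  -4.6 146.2] ang [0.  0.1 0.2] rows 3.5 0.0 gap 0.0857 F [ 0.6 -0.9 -0.8]
```

View pics/w2.png

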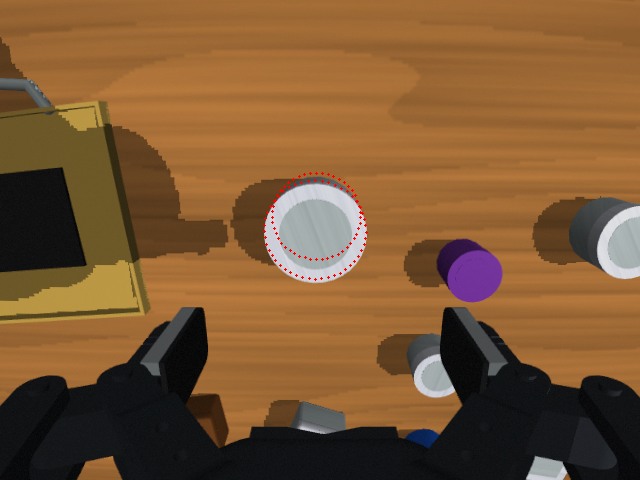

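```bash
python3 - <<'E'
from fit import *
s=env.snapshot("wrist")
m=steel(s["color"]); m[300:]=0
for n,g in (('round_large',(.452,-.104)),('round_medium',(.457,.117))):
  x,f,a=fit(s,m,*DIM[n],*g); print(n,x.round(4),f,a)
go(.452,-.104,.003,np.pi)
E
```

```text
round_large [ 0.454  -0.104   0.0764] 192.25 8426.0
round_medium [ 0.4631  0.1353 -0.3023] 555.25 3031.0
t 3.0 tcp [ 0.4531 -0.0998  0.1493] rot [ 3.141e+00  2.000e-03 -3.139e+00] q [ 0.21  0.08 -0.56 -0.   -0.93 -1.78]
travel [  1.4  -4.3 146.3] ang [0.  0.1 0.1] rows 3.5 0.0 gap 0.085 F [ 0.6  0.3 -0. ]
```

>>> play_rows(motion=[{"grip":0,"travel":[0,-4.3,30],"angular":[0,0,0]},{"grip":0,"travel":[0,-4.3,70],"angular":[0,0,0]},{"grip":0,"travel":[0,-4.3,105],"angular":[0,0,0]},{"grip":0,"travel":[0,-4.3,130],"angular":[0,0,0]},{"grip":0,"travel":[0,-4.3,142],"angular":[0,0,0]},{"grip":0,"travel":[0,-4.3,145],"angular":[0,0,0]},{"grip":0,"travel":[0,-4.3,145],"angular":[0,0,0]},{"grip":0,"travel":[0,-4.3,145],"angular":[0,0,0]},{"grip":255,"travel":[0,-4.3,145],"angular":[0,0,0]},{"grip":255,"travel":[0,-4.3,145],"angular":[0,0,0]},{"grip":255,"travel":[0,-4.3,145],"angular":[0,0,0]},{"grip":255,"travel":[0,-4.3,145],"angular":[0,0,0]}])

```text
time: 4.0
tcp_pos: [0.4543, -0.1041, 0.0059]
ee_rot: [3.141, 0.005, -3.139]
ft_force: [-1.4, -1.6, 8.0]
finger_gap: 0.0647
```

>>> play_rows(motion=[{"grip":255,"travel":[0,0,0],"angular":[0,0,0]},{"grip":255,"travel":[0,0,0],"angular":[0,0,0]},{"grip":255,"travel":[0,0,0],"angular":[0,0,0]},{"grip":255,"travel":[0,0,0],"angular":[0,0,0]}])

```text
time: 4.33
tcp_pos: [0.4543, -0.104, 0.006]
ee_rot: [3.141, 0.005, -3.139]
ft_force: [0.0, -0.1, -3.6]
finger_gap: 0.0647
```

```bash
python3 - <<'E'
from h import *
s=env.snapshot("wrist"); cv2.imwrite("pics/w3.png",s["color"][:,:,::-1])
go(.454,-.104,.003,np.pi)
E
```

```text
t 4.38 tcp [ 0.4542 -0.104   0.006 ] rot [ 3.141  0.005 -3.139] q [ 0.2   0.3  -0.71  0.   -0.55 -1.77]
travel [0.2 0.  3. ] ang [0.  0.3 0.1] rows 0.1 0.0 gap 0.0647 F [-1.   0.4  1.5]
```

View pics/w3.png

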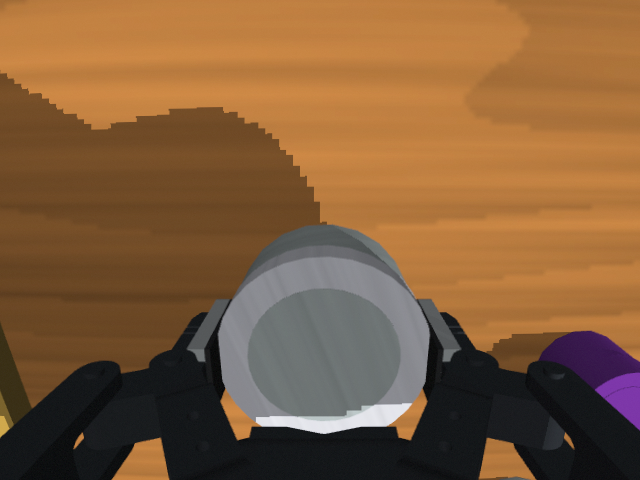

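>>> play_rows(motion=[{"grip":255,"travel":[0,0,-20],"angular":[0,0,0]},{"grip":255,"travel":[0,0,-50],"angular":[0,0,0]},{"grip":255,"travel":[0,0,-80],"angular":[0,0,0]},{"grip":255,"travel":[0,0,-100],"angular":[0,0,0]},{"grip":255,"travel":[0,0,-100],"angular":[0,0,0]},{"grip":255,"travel":[0,0,-100],"angular":[0,0,0]}])

```text
time: 4.88
tcp_pos: [0.4543, -0.1039, 0.1068]
ee_rot: [3.14, 0.007, -3.139]
ft_force: [-0.5, 0.5, -3.9]
finger_gap: 0.0647
```

```bash
python3 - <<'E'
from h import *
go(.4905,.324,.1,np.pi)
E
```

```text
t 4.88 tcp [ 0.4543 -0.1039  0.1068] rot [ 3.14   0.007 -3.139] q [ 0.2   0.14 -0.61 -0.   -0.82 -1.77]
travel [-37.1 427.8   7.7] ang [0.1 0.4 0.1] rows 10.3 0.1 gap 0.0647 F [-0.5  0.5 -3.9]
```

>>> play_rows(motion=[{"grip":255,"travel":[-1.5,17,0],"angular":[0,0.4,0]},{"grip":255,"travel":[-4,50,0],"angular":[0,0.4,0]},{"grip":255,"travel":[-8,88,1],"angular":[0,0.4,0]},{"grip":255,"travel":[-12,128,2],"angular":[0,0.4,0]},{"grip":255,"travel":[-15,168,3],"angular":[0,0.4,0]},{"grip":255,"travel":[-18,208,4],"angular":[0,0.4,0]},{"grip":255,"travel":[-22,248,5],"angular":[0,0.4,0]},{"grip":255,"travel":[-25,288,6],"angular":[0,0.4,0]},{"grip":255,"travel":[-29,328,6],"angular":[0,0.4,0]},{"grip":255,"travel":[-32,368,7],"angular":[0,0.4,0]},{"grip":255,"travel":[-35,400,7],"angular":[0,0.4,0]},{"grip":255,"travel":[-37,420,7],"angular":[0,0.4,0]}])

```text
time: 5.88
tcp_pos: [0.4897, 0.319, 0.0984]
ee_rot: [-3.141, -0.001, -3.138]
ft_force: [0.3, 0.3, -2.5]
finger_gap: 0.0646
```

>>> play_rows(motion=[{"grip":255,"travel":[0,0,0],"angular":[0,0,0]},{"grip":255,"travel":[0,0,0],"angular":[0,0,0]},{"grip":255,"travel":[0,0,0],"angular":[0,0,0]}])

```text
time: 6.13
tcp_pos: [0.4886, 0.3178, 0.0964]
ee_rot: [-3.139, -0.004, -3.138]
ft_force: [-0.1, -1.0, -3.4]
finger_gap: 0.0645
```

```bash
python3 - <<'E'
from fit import *
go(.4905,.3245,.012,np.pi)
s=env.snapshot("wrist"); im=s["color"][:,:,::-1].copy()
for p in proj(s,pts('r',.082,.003,.4905,.3245,0,.003)): cv2.circle(im,tuple(int(v) for v in p.round()),1,(0,0,255),-1)
cv2.imwrite("pics/w4.png",im)
go(.4905,.3245,.012,np.pi)
E
```

```text
t 6.13 tcp [0.4886 0.3178 0.0964] rot [-3.139 -0.004 -3.138] q [ 0.91  0.33 -0.36 -0.   -0.88 -2.48]
travel [-2.3  6.9 84.3] ang [-0.2 -0.2  0.2] rows 2.0 0.1 gap 0.0645 F [-0.1 -1.  -3.4]
t 6.18 tcp [0.4889 0.3176 0.0969] rot [-3.139 -0.004 -3.138] q [ 0.91  0.33 -0.36 -0.   -0.88 -2.48]
travel [-2.   7.1 84.9] ang [-0.1 -0.2  0.2] rows 2.0 0.0 gap 0.0642 F [ 0.8 -0.5 -2.9]
```

View pics/w4.png

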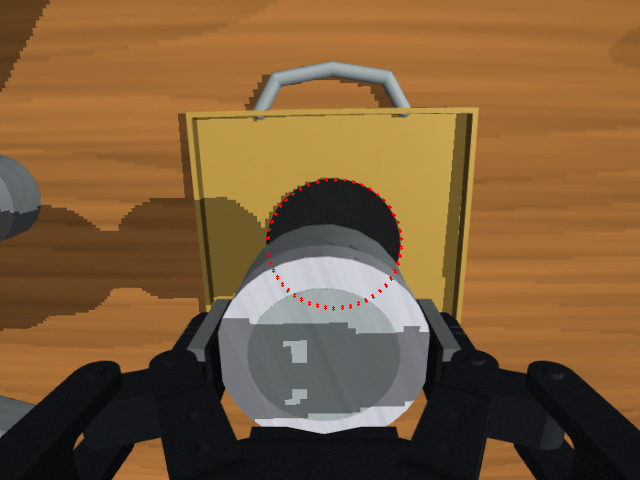

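>>> play_rows(motion=[{"grip":255,"travel":[-2,7,20],"angular":[0,-0.2,0]},{"grip":255,"travel":[-2,7,45],"angular":[0,-0.2,0]},{"grip":255,"travel":[-2,7,63],"angular":[0,-0.2,0]},{"grip":255,"travel":[-2,7,74],"angular":[0,-0.2,0]},{"grip":255,"travel":[-2,7,80],"angular":[0,-0.2,0]},{"grip":255,"travel":[-2,7,83],"angular":[0,-0.2,0]},{"grip":255,"travel":[-2,7,84],"angular":[0,-0.2,0]},{"grip":255,"travel":[-2,7,84],"angular":[0,-0.2,0]},{"grip":255,"travel":[-2,7,84],"angular":[0,-0.2,0]},{"grip":255,"travel":[-2,7,84],"angular":[0,-0.2,0]}])

```text
time: 7.02
tcp_pos: [0.491, 0.3248, 0.0139]
ee_rot: [-3.14, 0.001, -3.138]
ft_force: [-0.4, -0.1, -2.9]
finger_gap: 0.0643
```

```bash
python3 - <<'E'
from h import *
go(.4905,.3245,.012,np.pi)
E
```

```text
t 7.02 tcp [0.491  0.3248 0.0139] rot [-3.140e+00  1.000e-03 -3.138e+00] q [ 0.92  0.44 -0.43  0.   -0.7  -2.49]
travel [ 0.5 -0.3  1.9] ang [-0.1  0.1  0.2] rows 0.0 0.0 gap 0.0643 F [-0.4 -0.1 -2.9]
```

>>> play_rows(motion=[{"grip":255,"travel":[0,0,1],"angular":[0,0,0]},{"grip":255,"travel":[0,0,2],"angular":[0,0,0]},{"grip":255,"travel":[0,0,2],"angular":[0,0,0]},{"grip":0,"travel":[0,0,2],"angular":[0,0,0]},{"grip":0,"travel":[0,0,2],"angular":[0,0,0]},{"grip":0,"travel":[0,0,2],"angular":[0,0,0]},{"grip":0,"travel":[0,0,2],"angular":[0,0,0]},{"grip":0,"travel":[0,0,-10],"angular":[0,0,0]},{"grip":0,"travel":[0,0,-35],"angular":[0,0,0]},{"grip":0,"travel":[0,0,-70],"angular":[0,0,0]},{"grip":0,"travel":[0,0,-105],"angular":[0,0,0]},{"grip":0,"travel":[0,0,-130],"angular":[0,0,0]}])

```text
time: 8.02
tcp_pos: [0.4915, 0.3255, 0.1471]
ee_rot: [3.141, 0.003, -3.138]
ft_force: [1.3, 1.8, -0.4]
finger_gap: 0.0852
```

```bash
python3 - <<'E'
from h import *
go(.4588,.1178,.15,np.pi)
E
```

```text
t 8.02 tcp [0.4915 0.3255 0.1471] rot [ 3.141e+00  3.000e-03 -3.138e+00] q [ 0.92  0.29 -0.3   0.   -0.98 -2.49]
travel [  33.5 -207.5   -3.1] ang [0.  0.2 0.2] rows 5.0 0.0 gap 0.0852 F [ 1.3  1.8 -0.4]
```

>>> play_rows(motion=[{"grip":0,"travel":[33.5,-207.5,0],"angular":[0,0.2,0.2]},{"grip":0,"travel":[33.5,-207.5,0],"angular":[0,0.2,0.2]},{"grip":0,"travel":[33.5,-207.5,0],"angular":[0,0.2,0.2]},{"grip":0,"travel":[33.5,-207.5,0],"angular":[0,0.2,0.2]},{"grip":0,"travel":[33.5,-207.5,0],"angular":[0,0.2,0.2]},{"grip":0,"travel":[33.5,-207.5,0],"angular":[0,0.2,0.2]},{"grip":0,"travel":[33.5,-207.5,0],"angular":[0,0.2,0.2]},{"grip":0,"travel":[33.5,-207.5,0],"angular":[0,0.2,0.2]},{"grip":0,"travel":[33.5,-207.5,0],"angular":[0,0.2,0.2]}])

```text
time: 8.77
tcp_pos: [0.4594, 0.1186, 0.1471]
ee_rot: [3.141, 0.0, -3.141]
ft_force: [0.2, 0.7, 0.3]
finger_gap: 0.0856
```

```bash
python3 - <<'E'
from fit import *
s=env.snapshot("top"); x,f,a=fit(s,steel(s["color"]),*DIM['round_large'],.4905,.3245,0,.006); print(x,f,a)
cv2.imwrite("pics/t5.png",s["color"][:,:,::-1])
s=env.snapshot("wrist"); m=steel(s["color"]); m[300:]=0
x,f,a=fit(s,m,*DIM['round_medium'],.4588,.1178); print(x,f,a)
cv2.imwrite("pics/w5.png",s["color"][:,:,::-1])
go(x[0],x[1],.004,np.pi)
E
```

```text
[0.48874983 0.32784611 0.03590693] 879.75 4934.0
[0.460048   0.11603242 0.09825305] 123.25 5342.0
t 8.87 tcp [0.4591 0.1188 0.1468] rot [ 3.141 -0.    -3.14 ] q [ 0.67  0.1  -0.54 -0.   -0.93 -2.24]
travel [ -0.9  -2.8 142.8] ang [ 0.  -0.   0.1] rows 3.4 0.0 gap 0.0856 F [ 0.3  0.1 -0.2]
```

View pics/w5.png

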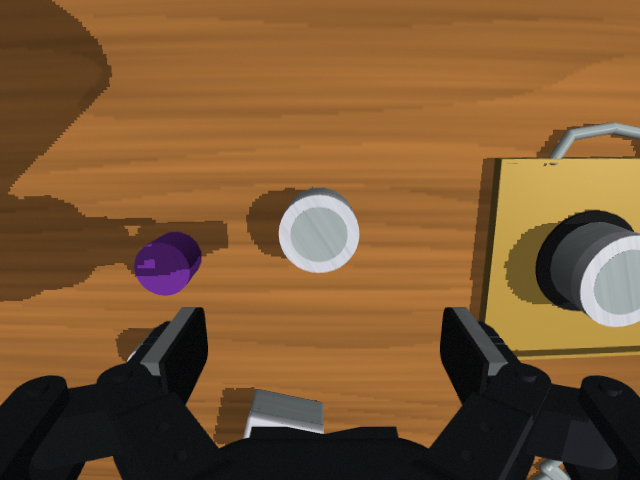

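View pics/t5.png

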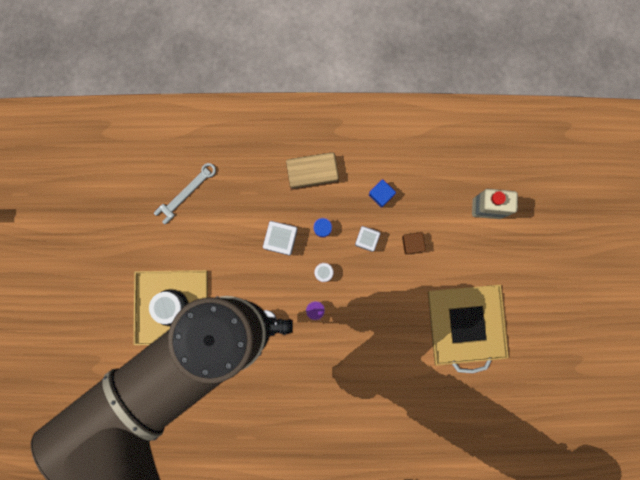

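>>> play_rows(motion=[{"grip":0,"travel":[-0.5,-2,35],"angular":[0,0,0]},{"grip":0,"travel":[-0.5,-2,70],"angular":[0,0,0]},{"grip":0,"travel":[-0.5,-2,105],"angular":[0,0,0]},{"grip":0,"travel":[-0.5,-2,130],"angular":[0,0,0]},{"grip":0,"travel":[-0.5,-2,140],"angular":[0,0,0]},{"grip":0,"travel":[-0.5,-2,142],"angular":[0,0,0]},{"grip":0,"travel":[-0.5,-2,142],"angular":[0,0,0]},{"grip":0,"travel":[-0.5,-2,142],"angular":[0,0,0]},{"grip":255,"travel":[-0.5,-2,142],"angular":[0,0,0]},{"grip":255,"travel":[-0.5,-2,142],"angular":[0,0,0]},{"grip":255,"travel":[-0.5,-2,142],"angular":[0,0,0]},{"grip":255,"travel":[-0.5,-2,142],"angular":[0,0,0]}])

```text
time: 9.87
tcp_pos: [0.4601, 0.1172, 0.006]
ee_rot: [3.14, 0.001, -3.14]
ft_force: [-2.6, -0.9, 10.0]
finger_gap: 0.0507
```

>>> play_rows(motion=[{"grip":255,"travel":[0,0,0],"angular":[0,0,0]},{"grip":255,"travel":[0,0,0],"angular":[0,0,0]},{"grip":255,"travel":[0,0,0],"angular":[0,0,0]},{"grip":255,"travel":[0,0,0],"angular":[0,0,0]}])

```text
time: 10.2
tcp_pos: [0.46, 0.1171, 0.0061]
ee_rot: [3.14, 0.001, -3.14]
ft_force: [-0.9, 0.2, 1.5]
finger_gap: 0.0504
```

>>> play_rows(motion=[{"grip":255,"travel":[0,0,-20],"angular":[0,0,0]},{"grip":255,"travel":[0,0,-50],"angular":[0,0,0]},{"grip":255,"travel":[0,0,-85],"angular":[0,0,0]},{"grip":255,"travel":[0,0,-115],"angular":[0,0,0]},{"grip":255,"travel":[0,0,-125],"angular":[0,0,0]},{"grip":255,"travel":[0,0,-125],"angular":[0,0,0]},{"grip":255,"travel":[0,0,-125],"angular":[0,0,0]},{"grip":255,"travel":[0,0,-125],"angular":[0,0,0]}])

```text
time: 10.87
tcp_pos: [0.459, 0.1164, 0.1298]
ee_rot: [3.141, -0.001, -3.14]
ft_force: [-0.4, -0.4, -1.8]
finger_gap: 0.0507
```

```bash
python3 - <<'E'
from fit import *
s=env.snapshot("wrist")
cv2.imwrite("pics/w6.png",s["color"][:,:,::-1])
go(.491,.325,.14,np.pi)
E
```

```text
t 10.92 tcp [0.4589 0.1164 0.1296] rot [ 3.142e+00 -1.000e-03 -3.140e+00] q [ 0.66  0.12 -0.56 -0.   -0.89 -2.23]
travel [-32.4 208.6 -10.4] ang [ 0.  -0.1  0.1] rows 5.1 0.0 gap 0.0504 F [ 0.5 -0.4 -2.4]
```

View pics/w6.png

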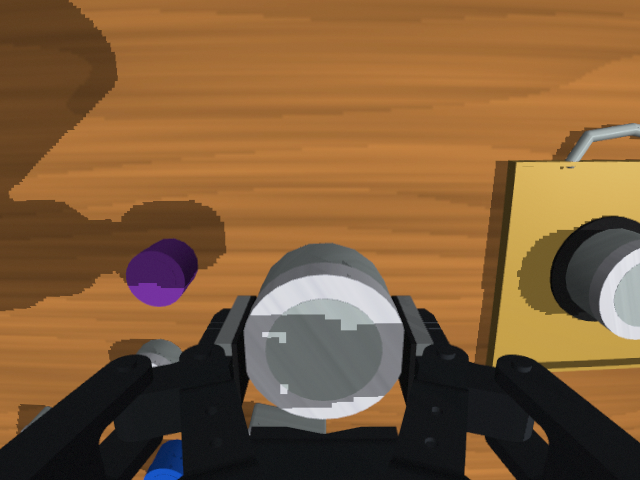

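>>> play_rows(motion=[{"grip":255,"travel":[-3,20,0],"angular":[0,0,0]},{"grip":255,"travel":[-8,55,0],"angular":[0,0,0]},{"grip":255,"travel":[-14,90,0],"angular":[0,0,0]},{"grip":255,"travel":[-20,128,0],"angular":[0,0,0]},{"grip":255,"travel":[-26,165,0],"angular":[0,0,0]},{"grip":255,"travel":[-30,192,0],"angular":[0,0,0]},{"grip":255,"travel":[-32,205,0],"angular":[0,0,0]},{"grip":255,"travel":[-32,208,0],"angular":[0,0,0]},{"grip":255,"travel":[-32,208,0],"angular":[0,0,0]},{"grip":255,"travel":[-32,208,0],"angular":[0,0,0]}])

```text
time: 11.75
tcp_pos: [0.4899, 0.3232, 0.1283]
ee_rot: [-3.14, -0.003, -3.14]
ft_force: [-0.0, -0.7, -2.2]
finger_gap: 0.0506
```

```bash
python3 - <<'E'
from fit import *
s=env.snapshot("wrist"); im=s["color"][:,:,::-1].copy()
for p in proj(s,pts('r',.066,.04,.491,.325,0,.006)): cv2.circle(im,tuple(int(v) for v in p.round()),1,(0,0,255),-1)
cv2.imwrite("pics/w7.png",im)
go(.491,.325,.054,np.pi)
E
```

```text
t 11.8 tcp [0.4901 0.323  0.1288] rot [-3.140e+00 -3.000e-03 -3.141e+00] q [ 0.91  0.3  -0.32 -0.   -0.95 -2.48]
travel [-1.1  2.1 74.8] ang [-0.1 -0.1  0. ] rows 1.8 0.0 gap 0.0506 F [-0.  -0.3 -2.2]
```

View pics/w7.png

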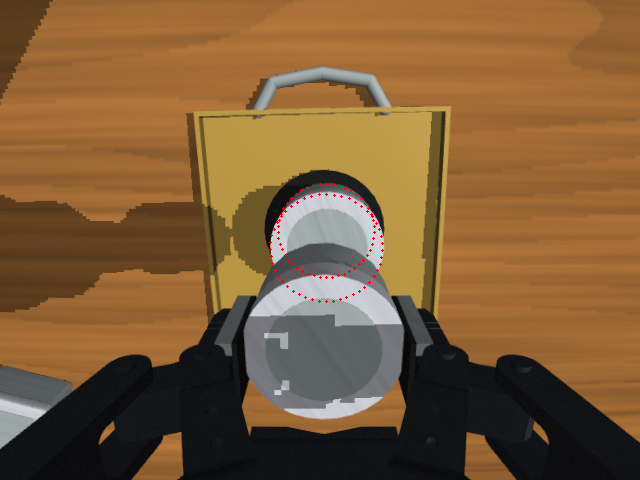

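>>> play_rows(motion=[{"grip":255,"travel":[-1,2,20],"angular":[0,0,0]},{"grip":255,"travel":[-1,2,45],"angular":[0,0,0]},{"grip":255,"travel":[-1,2,60],"angular":[0,0,0]},{"grip":255,"travel":[-1,2,68],"angular":[0,0,0]},{"grip":255,"travel":[-1,2,72],"angular":[0,0,0]},{"grip":255,"travel":[-1,2,74],"angular":[0,0,0]},{"grip":255,"travel":[-1,2,75],"angular":[0,0,0]},{"grip":255,"travel":[-1,2,76],"angular":[0,0,0]},{"grip":255,"travel":[-1,2,76],"angular":[0,0,0]},{"grip":255,"travel":[-1,2,76],"angular":[0,0,0]}])

```text
time: 12.63
tcp_pos: [0.4911, 0.3252, 0.0535]
ee_rot: [-3.141, -0.002, -3.141]
ft_force: [0.2, 0.0, -3.5]
finger_gap: 0.0509
```

```bash
python3 - <<'E'
from h import *
go(.491,.325,.052,np.pi)
E
```

```text
t 12.63 tcp [0.4911 0.3252 0.0535] rot [-3.141e+00 -2.000e-03 -3.141e+00] q [ 0.92  0.39 -0.39 -0.   -0.79 -2.48]
travel [ 0.1 -0.2  1.5] ang [-0.  -0.1  0.1] rows 0.0 0.0 gap 0.0509 F [ 0.2  0.  -3.5]
```

>>> play_rows(motion=[{"grip":255,"travel":[0,0,1],"angular":[0,0,0]},{"grip":255,"travel":[0,0,1.8],"angular":[0,0,0]},{"grip":255,"travel":[0,0,1.8],"angular":[0,0,0]},{"grip":0,"travel":[0,0,1.8],"angular":[0,0,0]},{"grip":0,"travel":[0,0,1.8],"angular":[0,0,0]},{"grip":0,"travel":[0,0,1.8],"angular":[0,0,0]},{"grip":0,"travel":[0,0,1.8],"angular":[0,0,0]},{"grip":0,"travel":[0,0,1.8],"angular":[0,0,0]},{"grip":0,"travel":[0,0,-25],"angular":[0,0,0]},{"grip":0,"travel":[0,0,-60],"angular":[0,0,0]},{"grip":0,"travel":[0,0,-90],"angular":[0,0,0]},{"grip":0,"travel":[0,0,-90],"angular":[0,0,0]}])

```text
time: 13.63
tcp_pos: [0.4941, 0.3276, 0.15]
ee_rot: [3.136, 0.006, -3.139]
ft_force: [1.6, 0.2, 0.9]
finger_gap: 0.0852
```

```bash
python3 - <<'E'
from fit import *
go(.5665,-.0095,.14,np.pi)
E
```

```text
t 13.63 tcp [0.4941 0.3276 0.15  ] rot [ 3.136  0.006 -3.139] q [ 0.92  0.29 -0.29  0.   -0.99 -2.48]
travel [ -71.6 -337.3    8.5] ang [0.3 0.3 0.1] rows 8.3 0.1 gap 0.0852 F [1.6 0.2 0.9]
```

>>> play_rows(motion=[{"grip":0,"travel":[-71.5,-337,8.5],"angular":[0.3,0.3,0]},{"grip":0,"travel":[-71.5,-337,8.5],"angular":[0.3,0.3,0]},{"grip":0,"travel":[-71.5,-337,8.5],"angular":[0.3,0.3,0]},{"grip":0,"travel":[-71.5,-337,8.5],"angular":[0.3,0.3,0]},{"grip":0,"travel":[-71.5,-337,8.5],"angular":[0.3,0.3,0]},{"grip":0,"travel":[-71.5,-337,8.5],"angular":[0.3,0.3,0]},{"grip":0,"travel":[-71.5,-337,8.5],"angular":[0.3,0.3,0]},{"grip":0,"travel":[-71.5,-337,8.5],"angular":[0.3,0.3,0]},{"grip":0,"travel":[-71.5,-337,8.5],"angular":[0.3,0.3,0]},{"grip":0,"travel":[-71.5,-337,8.5],"angular":[0.3,0.3,0]},{"grip":0,"travel":[-71.5,-337,8.5],"angular":[0.3,0.3,0]},{"grip":0,"travel":[-71.5,-337,8.5],"angular":[0.3,0.3,0]}])

```text
time: 14.63
tcp_pos: [0.5663, -0.0087, 0.1398]
ee_rot: [3.141, 0.0, -3.139]
ft_force: [0.2, -0.5, 1.0]
finger_gap: 0.0851
```

```bash
python3 - <<'E'
from fit import *
s=env.snapshot("top"); 
cv2.imwrite("pics/t8.png",cv2.resize(s["color"][220:400,60:300,::-1],None,fx=3,fy=3))
s=env.snapshot("wrist"); m=steel(s["color"]); m[300:]=0
x,f,a=fit(s,m,*DIM['round_small'],.5665,-.0095); print(x,f,a)
cv2.imwrite("pics/w8.png",s["color"][:,:,::-1])
go(x[0],x[1],.004,np.pi)
E
```

```text
[ 0.56731627 -0.01029586  0.07118164] 91.75 3080.0
t 14.73 tcp [ 0.5663 -0.0081  0.14  ] rot [ 3.141  0.    -3.138] q [ 0.33  0.26 -0.36 -0.   -0.96 -1.9 ]
travel [ -0.9  -2.3 136. ] ang [0.  0.  0.2] rows 3.3 0.0 gap 0.0851 F [ 0.2 -0.1 -0.1]
```

View pics/w8.png

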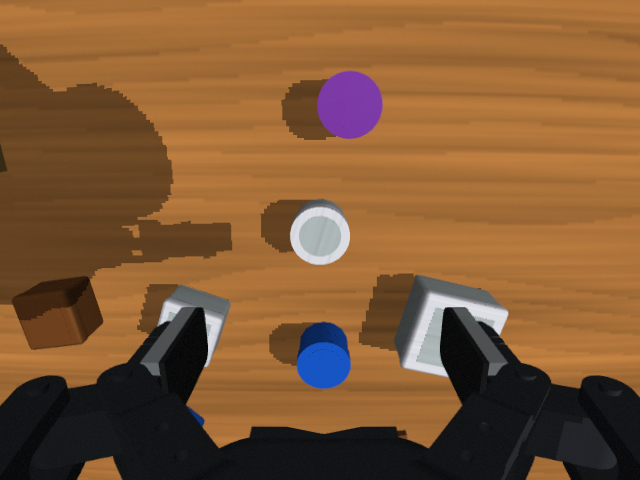

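View pics/t8.png

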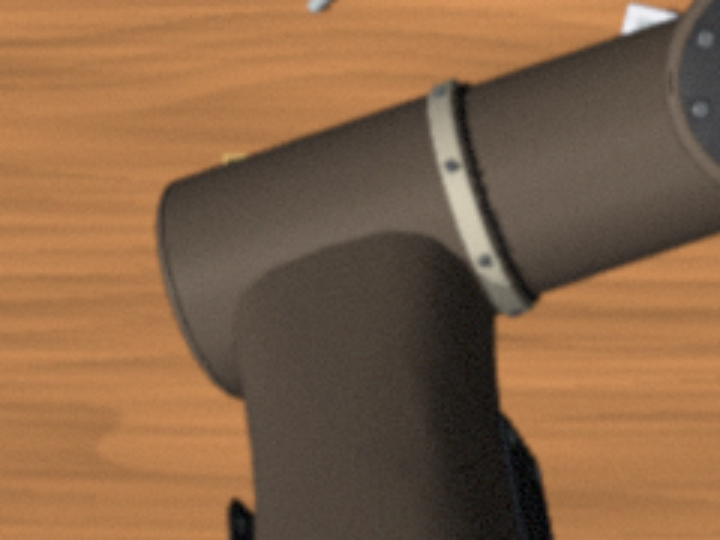

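>>> play_rows(motion=[{"grip":0,"travel":[-0.8,-2,35],"angular":[0,0,0]},{"grip":0,"travel":[-0.8,-2,70],"angular":[0,0,0]},{"grip":0,"travel":[-0.8,-2,105],"angular":[0,0,0]},{"grip":0,"travel":[-0.8,-2,125],"angular":[0,0,0]},{"grip":0,"travel":[-0.8,-2,133],"angular":[0,0,0]},{"grip":0,"travel":[-0.8,-2,135],"angular":[0,0,0]},{"grip":0,"travel":[-0.8,-2,135],"angular":[0,0,0]},{"grip":0,"travel":[-0.8,-2,135],"angular":[0,0,0]},{"grip":255,"travel":[-0.8,-2,135],"angular":[0,0,0]},{"grip":255,"travel":[-0.8,-2,135],"angular":[0,0,0]},{"grip":255,"travel":[-0.8,-2,135],"angular":[0,0,0]},{"grip":255,"travel":[-0.8,-2,135],"angular":[0,0,0]}])

```text
time: 15.73
tcp_pos: [0.5675, -0.0099, 0.0057]
ee_rot: [3.14, 0.002, -3.138]
ft_force: [-0.0, -4.3, 2.7]
finger_gap: 0.0387
```

>>> play_rows(motion=[{"grip":255,"travel":[0,0,0],"angular":[0,0,0]},{"grip":255,"travel":[0,0,0],"angular":[0,0,0]},{"grip":255,"travel":[0,0,0],"angular":[0,0,0]},{"grip":255,"travel":[0,0,0],"angular":[0,0,0]}])

```text
time: 16.07
tcp_pos: [0.5677, -0.0099, 0.006]
ee_rot: [3.14, 0.002, -3.138]
ft_force: [-1.4, 0.2, 5.1]
finger_gap: 0.0365
```

>>> play_rows(motion=[{"grip":255,"travel":[0,0,-20],"angular":[0,0,0]},{"grip":255,"travel":[0,0,-50],"angular":[0,0,0]},{"grip":255,"travel":[0,0,-85],"angular":[0,0,0]},{"grip":255,"travel":[0,0,-120],"angular":[0,0,0]},{"grip":255,"travel":[0,0,-145],"angular":[0,0,0]},{"grip":255,"travel":[0,0,-155],"angular":[0,0,0]},{"grip":255,"travel":[0,0,-155],"angular":[0,0,0]},{"grip":255,"travel":[0,0,-155],"angular":[0,0,0]},{"grip":255,"travel":[0,0,-155],"angular":[0,0,0]}])

```text
time: 16.82
tcp_pos: [0.5662, -0.0103, 0.1591]
ee_rot: [3.141, -0.001, -3.138]
ft_force: [-0.5, 0.2, -0.8]
finger_gap: 0.0363
```

```bash
python3 - <<'E'
from fit import *
s=env.snapshot("wrist")
cv2.imwrite("pics/w9.png",s["color"][:,:,::-1])
go(.491,.325,.16,np.pi)
E
```

```text
t 16.87 tcp [ 0.5662 -0.0104  0.159 ] rot [ 3.141e+00 -1.000e-03 -3.138e+00] q [ 0.33  0.24 -0.33 -0.   -1.   -1.89]
travel [ 74.1 335.6  -0.7] ang [ 0.  -0.1  0.2] rows 8.2 0.0 gap 0.0363 F [ 0.2 -0.6 -0.3]
```

View pics/w9.png

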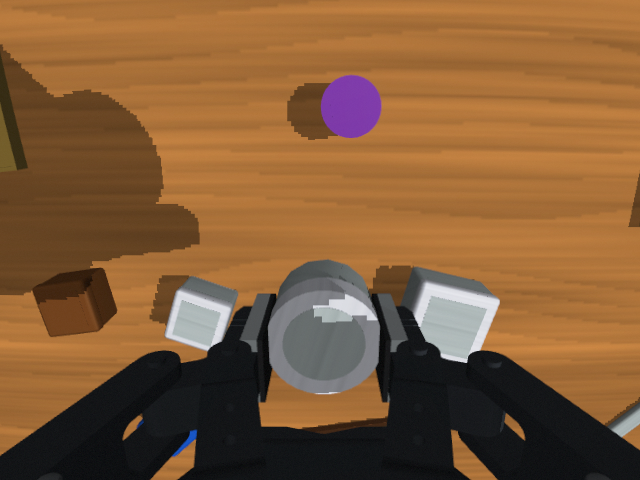

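>>> play_rows(motion=[{"grip":255,"travel":[5,20,0],"angular":[0,0,0]},{"grip":255,"travel":[12,54,0],"angular":[0,0,0]},{"grip":255,"travel":[20,90,0],"angular":[0,0,0]},{"grip":255,"travel":[28,128,0],"angular":[0,0,0]},{"grip":255,"travel":[37,166,0],"angular":[0,0,0]},{"grip":255,"travel":[45,204,0],"angular":[0,0,0]},{"grip":255,"travel":[53,242,0],"angular":[0,0,0]},{"grip":255,"travel":[62,280,0],"angular":[0,0,0]},{"grip":255,"travel":[69,310,0],"angular":[0,0,0]},{"grip":255,"travel":[73,330,0],"angular":[0,0,0]},{"grip":255,"travel":[74,335,0],"angular":[0,0,0]},{"grip":255,"travel":[74,335,0],"angular":[0,0,0]}])

```text
time: 17.87
tcp_pos: [0.4902, 0.3254, 0.1573]
ee_rot: [-3.14, -0.003, -3.136]
ft_force: [0.4, -1.3, -1.8]
finger_gap: 0.0364
```

>>> play_rows(motion=[{"grip":255,"travel":[0,0,0],"angular":[0,0,0]},{"grip":255,"travel":[0,0,0],"angular":[0,0,0]}])

```text
time: 18.03
tcp_pos: [0.4898, 0.3242, 0.1561]
ee_rot: [-3.138, -0.005, -3.137]
ft_force: [0.4, -0.1, -1.3]
finger_gap: 0.0361
```

```bash
python3 - <<'E'
from fit import *
s=env.snapshot("wrist"); im=s["color"][:,:,::-1].copy()
for p in proj(s,pts('r',.052,.036,.491,.325,0,.046)): cv2.circle(im,tuple(int(v) for v in p.round()),1,(0,0,255),-1)
cv2.imwrite("pics/w10.png",im)
go(.491,.325,.088,np.pi)
E
```

```text
t 18.08 tcp [0.4901 0.3241 0.1565] rot [-3.139 -0.005 -3.137] q [ 0.92  0.28 -0.28 -0.   -1.01 -2.48]
travel [-1.2  1.1 68.5] ang [-0.2 -0.3  0.2] rows 1.6 0.1 gap 0.0365 F [-0.6  0.3 -1.8]
```

View pics/w10.png

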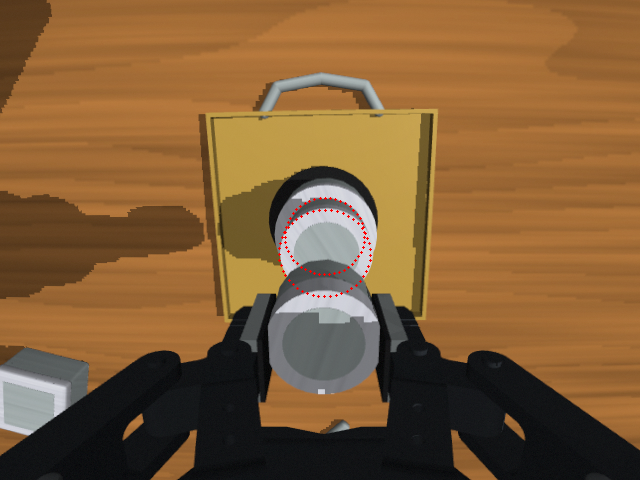

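Medium tin sits centred as predicted (326,245). Lowering the small one.

>>> play_rows(motion=[{"grip":255,"travel":[-1,1,18],"angular":[-0.2,-0.3,0]},{"grip":255,"travel":[-1,1,40],"angular":[-0.2,-0.3,0]},{"grip":255,"travel":[-1,1,55],"angular":[-0.2,-0.3,0]},{"grip":255,"travel":[-1,1,63],"angular":[-0.2,-0.3,0]},{"grip":255,"travel":[-1,1,66],"angular":[-0.2,-0.3,0]},{"grip":255,"travel":[-1,1,68],"angular":[-0.2,-0.3,0]},{"grip":255,"travel":[-1,1,68],"angular":[-0.2,-0.3,0]},{"grip":255,"travel":[-1,1,68],"angular":[-0.2,-0.3,0]},{"grip":255,"travel":[-1,1,68],"angular":[-0.2,-0.3,0]}])

```text
time: 18.83
tcp_pos: [0.4912, 0.3253, 0.0894]
ee_rot: [3.14, 0.002, -3.137]
ft_force: [-0.3, 0.0, 0.1]
finger_gap: 0.0363
```

```bash
python3 - <<'E'
from h import *
go(.491,.325,.088,np.pi)
E
```

```text
t 18.83 tcp [0.4912 0.3253 0.0894] rot [ 3.140e+00  2.000e-03 -3.137e+00] q [ 0.92  0.35 -0.36  0.   -0.86 -2.48]
travel [ 0.2 -0.3  1.4] ang [0.1 0.1 0.2] rows 0.0 0.0 gap 0.0363 F [-0.3  0.   0.1]
```

>>> play_rows(motion=[{"grip":255,"travel":[0,0,1],"angular":[0,0,0]},{"grip":255,"travel":[0,0,1.5],"angular":[0,0,0]},{"grip":255,"travel":[0,0,1.5],"angular":[0,0,0]},{"grip":0,"travel":[0,0,1.5],"angular":[0,0,0]},{"grip":0,"travel":[0,0,1.5],"angular":[0,0,0]},{"grip":0,"travel":[0,0,1.5],"angular":[0,0,0]},{"grip":0,"travel":[0,0,1.5],"angular":[0,0,0]},{"grip":0,"travel":[0,0,1.5],"angular":[0,0,0]},{"grip":0,"travel":[0,0,-20],"angular":[0,0,0]},{"grip":0,"travel":[0,0,-50],"angular":[0,0,0]},{"grip":0,"travel":[0,0,-75],"angular":[0,0,0]},{"grip":0,"travel":[0,0,-75],"angular":[0,0,0]}])

```text
time: 19.83
tcp_pos: [0.4934, 0.3271, 0.17]
ee_rot: [3.135, 0.008, -3.136]
ft_force: [0.0, 0.2, 0.8]
finger_gap: 0.0848
```

```bash
python3 - <<'E'
from fit import *
s=env.snapshot("wrist"); cv2.imwrite("pics/w11.png",s["color"][:,:,::-1])
go(.641,.085,.15,np.pi-.235)
go(.641,.085,.15,np.pi/2-.235)
E
```

```text
t 19.88 tcp [0.4924 0.3265 0.1675] rot [ 3.136  0.006 -3.137] q [ 0.92  0.27 -0.27  0.   -1.02 -2.48]
travel [-147.4 -242.3   17. ] ang [ 0.4  0.3 13.7] rows 6.8 1.9 gap 0.085 F [ 0.1  0.4 -1.3]
t 19.88 tcp [0.4924 0.3265 0.1675] rot [ 3.136  0.006 -3.137] q [ 0.92  0.27 -0.27  0.   -1.02 -2.48]
travel [-147.4 -242.3   17. ] ang [  0.1   0.5 -76.3] rows 6.8 10.7 gap 0.085 F [ 0.1  0.4 -1.3]
```

View pics/w11.png

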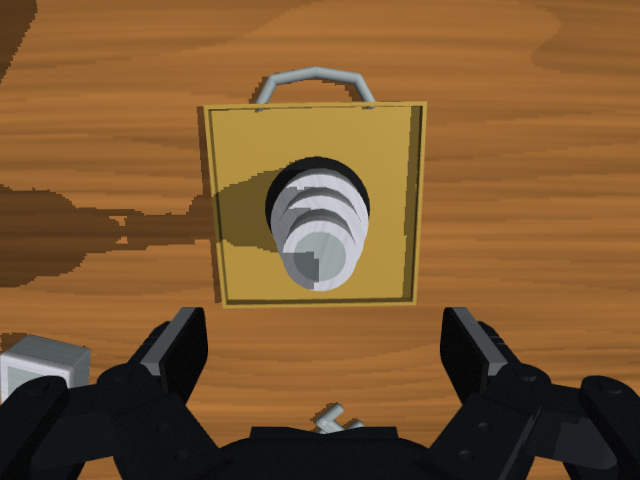

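>>> play_rows(motion=[{"grip":0,"travel":[-147,-242,17],"angular":[0.3,0.3,13.7]},{"grip":0,"travel":[-147,-242,17],"angular":[0.3,0.3,13.7]},{"grip":0,"travel":[-147,-242,17],"angular":[0.3,0.3,13.7]},{"grip":0,"travel":[-147,-242,17],"angular":[0.3,0.3,13.7]},{"grip":0,"travel":[-147,-242,17],"angular":[0.3,0.3,13.7]},{"grip":0,"travel":[-147,-242,17],"angular":[0.3,0.3,13.7]},{"grip":0,"travel":[-147,-242,17],"angular":[0.3,0.3,13.7]},{"grip":0,"travel":[-147,-242,17],"angular":[0.3,0.3,13.7]},{"grip":0,"travel":[-147,-242,17],"angular":[0.3,0.3,13.7]},{"grip":0,"travel":[-147,-242,17],"angular":[0.3,0.3,13.7]},{"grip":0,"travel":[-147,-242,17],"angular":[0.3,0.3,13.7]}])

```text
time: 20.8
tcp_pos: [0.6401, 0.0859, 0.1496]
ee_rot: [3.141, -0.001, 2.908]
ft_force: [0.0, 0.6, -0.2]
finger_gap: 0.0854
```

```bash
python3 - <<'E'
from fit import *
s=env.snapshot("wrist"); m=steel(s["color"]); m[300:]=0
x,f,a=fit(s,m,*DIM['square_large'],.641,.085); print(x,f,a)
cv2.imwrite("pics/w12.png",s["color"][:,:,::-1])
go(.641,.085,.004,np.pi-.235)
E
```

```text
[ 0.64099331  0.08325996 -0.23816329] 242.625 8606.0
t 20.85 tcp [0.6401 0.0862 0.1498] rot [ 3.140e+00 -1.000e-03  2.909e+00] q [ 0.43  0.37 -0.16 -0.   -1.04 -2.24]
travel [ -1.2  -1.1 145.8] ang [ 0.1 -0.   0.1] rows 3.5 0.0 gap 0.0853 F [-0.1  0.3 -0.1]
```

View pics/w12.png

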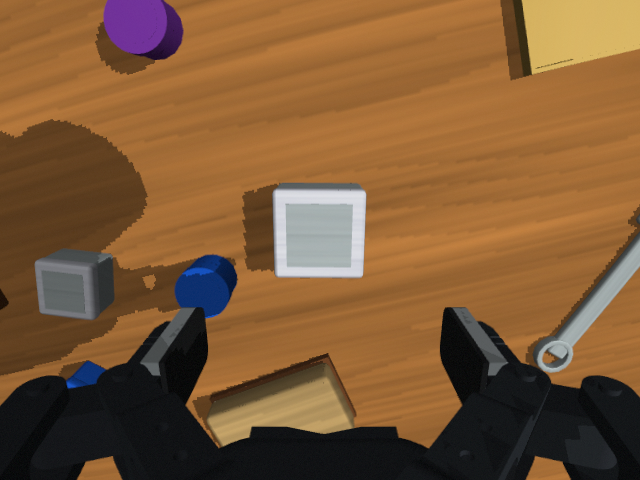

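>>> play_rows(motion=[{"grip":0,"travel":[-1,-2,35],"angular":[0,0,0]},{"grip":0,"travel":[-1,-2,70],"angular":[0,0,0]},{"grip":0,"travel":[-1,-2,105],"angular":[0,0,0]},{"grip":0,"travel":[-1,-2,132],"angular":[0,0,0]},{"grip":0,"travel":[-1,-2,142],"angular":[0,0,0]},{"grip":0,"travel":[-1,-2,145],"angular":[0,0,0]},{"grip":0,"travel":[-1,-2,145],"angular":[0,0,0]},{"grip":0,"travel":[-1,-2,145],"angular":[0,0,0]},{"grip":255,"travel":[-1,-2,145],"angular":[0,0,0]},{"grip":255,"travel":[-1,-2,145],"angular":[0,0,0]},{"grip":255,"travel":[-1,-2,145],"angular":[0,0,0]},{"grip":255,"travel":[-1,-2,145],"angular":[0,0,0]}])

```text
time: 21.85
tcp_pos: [0.6417, 0.0846, 0.0069]
ee_rot: [3.139, 0.002, 2.909]
ft_force: [-2.2, -0.2, 6.2]
finger_gap: 0.059
```

>>> play_rows(motion=[{"grip":255,"travel":[0,0,0],"angular":[0,0,0]},{"grip":255,"travel":[0,0,0],"angular":[0,0,0]},{"grip":255,"travel":[0,0,0],"angular":[0,0,0]},{"grip":255,"travel":[0,0,0],"angular":[0,0,0]}])

```text
time: 22.18
tcp_pos: [0.6415, 0.0845, 0.0069]
ee_rot: [3.139, 0.002, 2.909]
ft_force: [-0.8, 1.2, -0.6]
finger_gap: 0.0592
```

>>> play_rows(motion=[{"grip":255,"travel":[0,0,-20],"angular":[0,0,0]},{"grip":255,"travel":[0,0,-50],"angular":[0,0,0]},{"grip":255,"travel":[0,0,-85],"angular":[0,0,0]},{"grip":255,"travel":[0,0,-115],"angular":[0,0,0]},{"grip":255,"travel":[0,0,-125],"angular":[0,0,0]},{"grip":255,"travel":[0,0,-125],"angular":[0,0,0]},{"grip":255,"travel":[0,0,-125],"angular":[0,0,0]},{"grip":255,"travel":[0,0,-125],"angular":[0,0,0]}])

```text
time: 22.85
tcp_pos: [0.6399, 0.0839, 0.1298]
ee_rot: [3.14, -0.001, 2.908]
ft_force: [0.3, -0.0, -2.9]
finger_gap: 0.0592
```

```bash
python3 - <<'E'
from fit import *
s=env.snapshot("wrist")
cv2.imwrite("pics/w13.png",s["color"][:,:,::-1])
s=env.snapshot("top"); d=dark(s["color"]); x,f,a=fit(s,d,'s',.076,.003,.4548,-.3244,z0=.003); print(x,f,a)
go(.4548,-.3244,.13,np.pi+.062)
E
```

```text
[ 0.45338577 -0.32531151  0.11785456] 156.1875 1067.0
t 22.95 tcp [0.6401 0.0839 0.1297] rot [ 3.141e+00 -1.000e-03  2.908e+00] q [ 0.43  0.39 -0.19 -0.   -1.   -2.23]
travel [  85.9 -440.    -0.5] ang [  0.1  -0.1 -16.9] rows 10.8 2.4 gap 0.0587 F [ 0.3 -0.2 -3.4]
```

View pics/w13.png

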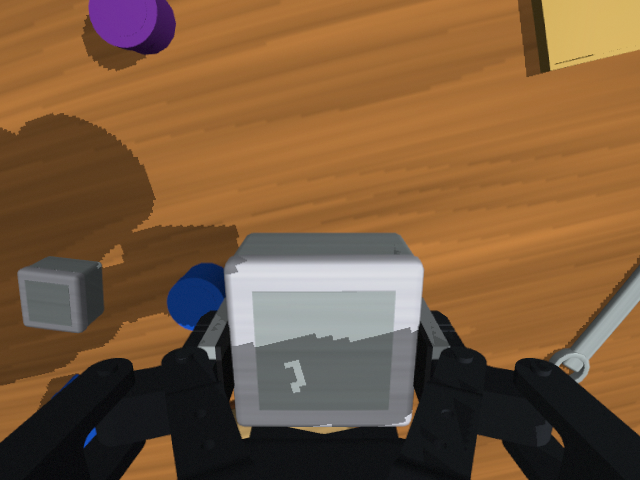

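>>> play_rows(motion=[{"grip":255,"travel":[4,-20,0],"angular":[0,0,-1]},{"grip":255,"travel":[10,-52,0],"angular":[0,0,-3]},{"grip":255,"travel":[17,-88,0],"angular":[0,0,-5]},{"grip":255,"travel":[24,-124,0],"angular":[0,0,-7]},{"grip":255,"travel":[31,-160,0],"angular":[0,0,-9]},{"grip":255,"travel":[38,-196,0],"angular":[0,0,-11]},{"grip":255,"travel":[45,-232,0],"angular":[0,0,-13]},{"grip":255,"travel":[52,-268,0],"angular":[0,0,-15]},{"grip":255,"travel":[59,-304,0],"angular":[0,0,-17]},{"grip":255,"travel":[66,-340,0],"angular":[0,0,-17.2]},{"grip":255,"travel":[73,-374,0],"angular":[0,0,-17.2]},{"grip":255,"travel":[79,-405,0],"angular":[0,0,-17.2]}])

```text
time: 23.95
tcp_pos: [0.4678, -0.2934, 0.1282]
ee_rot: [3.14, -0.003, -3.075]
ft_force: [0.3, -0.5, -2.0]
finger_gap: 0.0592
```

>>> play_rows(motion=[{"grip":255,"travel":[0,0,0],"angular":[0,0,0]},{"grip":255,"travel":[0,0,0],"angular":[0,0,0]},{"grip":255,"travel":[0,0,0],"angular":[0,0,0]}])

```text
time: 24.2
tcp_pos: [0.4673, -0.2934, 0.1272]
ee_rot: [3.139, -0.005, -3.076]
ft_force: [-0.7, 0.3, -2.7]
finger_gap: 0.0592
```

```bash
python3 - <<'E'
from fit import *
s=env.snapshot("wrist"); im=s["color"][:,:,::-1].copy()
for yw in (.06,.09):
  P=pts('s',.16,.012,.4548,-.3244,yw,0)[4:]; uv=proj(s,P).round().astype(np.int32); cv2.polylines(im,[uv],True,(0,0,255) if yw==.06 else (255,255,0),1)
P=pts('s',.076,.003,.4548,-.3244,.07,.003)[4:]; uv=proj(s,P).round().astype(np.int32); cv2.polylines(im,[uv],True,(0,0,255),1)
cv2.imwrite("pics/w14.png",im)
go(.4548,-.3244,.013,np.pi+.065)
E
```

```text
t 24.25 tcp [ 0.4677 -0.2929  0.1275] rot [ 3.139 -0.004 -3.075] q [-0.21  0.25 -0.4  -0.   -0.93 -1.3 ]
travel [ 14.5 -30.8 114.5] ang [ 0.1 -0.2  0.1] rows 2.9 0.0 gap 0.0586 F [ 0.5  0.3 -2.8]
```

View pics/w14.png

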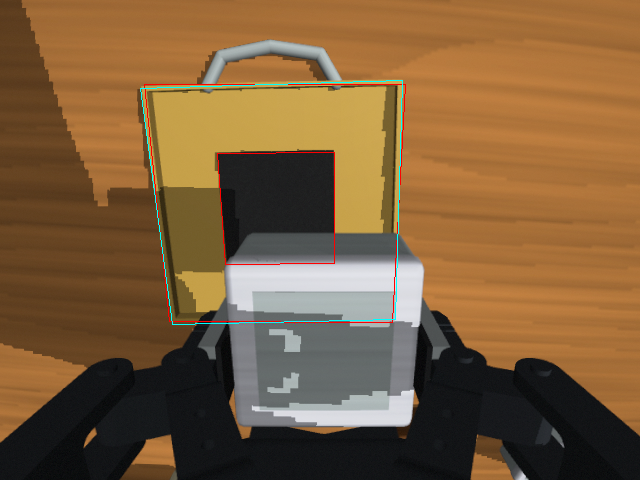

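>>> play_rows(motion=[{"grip":255,"travel":[7,-15,10],"angular":[0,0,0]},{"grip":255,"travel":[14,-30,35],"angular":[0,0,0]},{"grip":255,"travel":[14.5,-31,65],"angular":[0,0,0]},{"grip":255,"travel":[14.5,-31,90],"angular":[0,0,0]},{"grip":255,"travel":[14.5,-31,104],"angular":[0,0,0]},{"grip":255,"travel":[14.5,-31,110],"angular":[0,0,0]},{"grip":255,"travel":[14.5,-31,113],"angular":[0,0,0]},{"grip":255,"travel":[14.5,-31,114],"angular":[0,0,0]},{"grip":255,"travel":[14.5,-31,114],"angular":[0,0,0]},{"grip":255,"travel":[14.5,-31,114],"angular":[0,0,0]},{"grip":255,"travel":[14.5,-31,114],"angular":[0,0,0]}])

```text
time: 25.17
tcp_pos: [0.4556, -0.3247, 0.0145]
ee_rot: [3.14, -0.003, -3.075]
ft_force: [0.5, 0.6, -3.0]
finger_gap: 0.0588
```

```bash
python3 - <<'E'
from h import *
go(.4548,-.3244,.013,np.pi+.065)
E
```

```text
t 25.17 tcp [ 0.4556 -0.3247  0.0145] rot [ 3.140e+00 -3.000e-03 -3.075e+00] q [-0.27  0.41 -0.49 -0.   -0.67 -1.23]
travel [0.8 0.4 1.5] ang [ 0.1 -0.1  0.1] rows 0.0 0.0 gap 0.0588 F [ 0.5  0.6 -3. ]
```

>>> play_rows(motion=[{"grip":255,"travel":[0,0,1],"angular":[0,0,0]},{"grip":255,"travel":[0,0,1.8],"angular":[0,0,0]},{"grip":255,"travel":[0,0,1.8],"angular":[0,0,0]},{"grip":0,"travel":[0,0,1.8],"angular":[0,0,0]},{"grip":0,"travel":[0,0,1.8],"angular":[0,0,0]},{"grip":0,"travel":[0,0,1.8],"angular":[0,0,0]},{"grip":0,"travel":[0,0,1.8],"angular":[0,0,0]},{"grip":0,"travel":[0,0,1.8],"angular":[0,0,0]},{"grip":0,"travel":[0,0,-25],"angular":[0,0,0]},{"grip":0,"travel":[0,0,-60],"angular":[0,0,0]},{"grip":0,"travel":[0,0,-100],"angular":[0,0,0]},{"grip":0,"travel":[0,0,-130],"angular":[0,0,0]}])

```text
time: 26.17
tcp_pos: [0.4564, -0.3252, 0.1474]
ee_rot: [3.141, -0.001, -3.074]
ft_force: [1.2, -1.2, 0.1]
finger_gap: 0.0854
```

```bash
python3 - <<'E'
from fit import *
go(.64,-.105,.15,np.pi-.35)
E
```

```text
t 26.17 tcp [ 0.4564 -0.3252  0.1474] rot [ 3.141e+00 -1.000e-03 -3.074e+00] q [-0.27  0.24 -0.36 -0.   -0.97 -1.23]
travel [-198.1  207.3   -2.7] ang [ 0.  -0.1 23.9] rows 6.9 3.3 gap 0.0854 F [ 1.2 -1.2  0.1]
```

>>> play_rows(motion=[{"grip":40,"travel":[-198,207,0],"angular":[0,0,23.9]},{"grip":40,"travel":[-198,207,0],"angular":[0,0,23.9]},{"grip":40,"travel":[-198,207,0],"angular":[0,0,23.9]},{"grip":40,"travel":[-198,207,0],"angular":[0,0,23.9]},{"grip":40,"travel":[-198,207,0],"angular":[0,0,23.9]},{"grip":40,"travel":[-198,207,0],"angular":[0,0,23.9]},{"grip":40,"travel":[-198,207,0],"angular":[0,0,23.9]},{"grip":40,"travel":[-198,207,0],"angular":[0,0,23.9]},{"grip":40,"travel":[-198,207,0],"angular":[0,0,23.9]},{"grip":40,"travel":[-198,207,0],"angular":[0,0,23.9]},{"grip":40,"travel":[-198,207,0],"angular":[0,0,23.9]}])

```text
time: 27.08
tcp_pos: [0.6392, -0.106, 0.1472]
ee_rot: [-3.141, -0.002, 2.791]
ft_force: [-0.0, -0.1, 0.1]
finger_gap: 0.0721
```

```bash
python3 - <<'E'
from fit import *
s=env.snapshot("wrist"); m=steel(s["color"]); m[300:]=0
x,f,a=fit(s,m,*DIM['square_small'],.64,-.105); print(x,f,a)
cv2.imwrite("pics/w15.png",s["color"][:,:,::-1])
go(.64,-.105,.005,np.pi-.35)
s=env.snapshot("top"); cv2.imwrite("pics/t15.png",cv2.resize(s["color"][220:400,400:640,::-1],None,fx=3,fy=3))
x,f,a=fit(s,steel(s["color"]),*DIM['square_large'],.4548,-.3244,0,.006); print(x,f,a)
x,f,a=fit(s,steel(s["color"]),*DIM['round_large'],.4905,.3244,0,.006); print(x,f,a)
E
```

```text
[ 0.63966261 -0.10500747 -0.34833721] 194.9375 4307.0
t 27.13 tcp [ 0.6392 -0.1062  0.1473] rot [-3.141e+00 -2.000e-03  2.791e+00] q [ 0.14  0.38 -0.16 -0.   -1.03 -2.06]
travel [ -0.5   1.5 142.3] ang [-0.  -0.1 -0. ] rows 3.4 0.0 gap 0.0723 F [-1.2  0.7  0.7]
[ 0.45334392 -0.32404132  0.07620477] 41.4375 957.0
[ 0.48925651  0.3328646  -0.02086982] 127.25 895.0
```

View pics/w15.png

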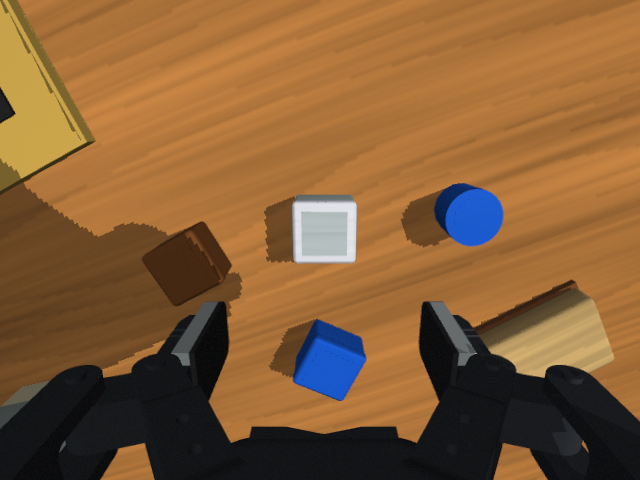

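View pics/t15.png

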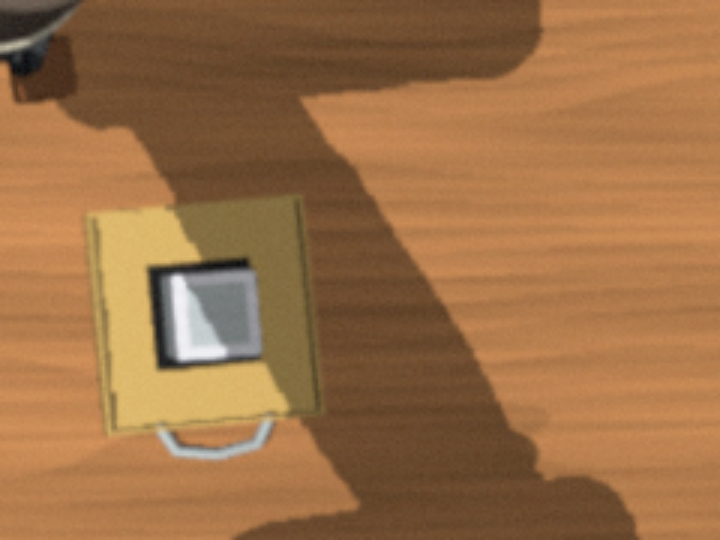

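>>> play_rows(motion=[{"grip":40,"travel":[-0.5,1.3,35],"angular":[0,0,0]},{"grip":40,"travel":[-0.5,1.3,70],"angular":[0,0,0]},{"grip":40,"travel":[-0.5,1.3,105],"angular":[0,0,0]},{"grip":40,"travel":[-0.5,1.3,130],"angular":[0,0,0]},{"grip":40,"travel":[-0.5,1.3,140],"angular":[0,0,0]},{"grip":40,"travel":[-0.5,1.3,142],"angular":[0,0,0]},{"grip":40,"travel":[-0.5,1.3,142],"angular":[0,0,0]},{"grip":40,"travel":[-0.5,1.3,142],"angular":[0,0,0]},{"grip":255,"travel":[-0.5,1.3,142],"angular":[0,0,0]},{"grip":255,"travel":[-0.5,1.3,142],"angular":[0,0,0]},{"grip":255,"travel":[-0.5,1.3,142],"angular":[0,0,0]},{"grip":255,"travel":[-0.5,1.3,142],"angular":[0,0,0]}])

```text
time: 28.18
tcp_pos: [0.6411, -0.1052, 0.0073]
ee_rot: [3.141, 0.001, 2.791]
ft_force: [-1.3, 0.9, 7.4]
finger_gap: 0.041
```

>>> play_rows(motion=[{"grip":255,"travel":[0,0,0],"angular":[0,0,0]},{"grip":255,"travel":[0,0,0],"angular":[0,0,0]},{"grip":255,"travel":[0,0,0],"angular":[0,0,0]},{"grip":255,"travel":[0,0,0],"angular":[0,0,0]}])

```text
time: 28.52
tcp_pos: [0.641, -0.1051, 0.0074]
ee_rot: [3.141, 0.001, 2.791]
ft_force: [-0.2, 1.0, 0.9]
finger_gap: 0.0411
```

>>> play_rows(motion=[{"grip":255,"travel":[0,0,-20],"angular":[0,0,0]},{"grip":255,"travel":[0,0,-50],"angular":[0,0,0]},{"grip":255,"travel":[0,0,-85],"angular":[0,0,0]},{"grip":255,"travel":[0,0,-115],"angular":[0,0,0]},{"grip":255,"travel":[0,0,-125],"angular":[0,0,0]},{"grip":255,"travel":[0,0,-125],"angular":[0,0,0]},{"grip":255,"travel":[0,0,-125],"angular":[0,0,0]},{"grip":255,"travel":[0,0,-125],"angular":[0,0,0]}])

```text
time: 29.18
tcp_pos: [0.6396, -0.1051, 0.1304]
ee_rot: [3.141, -0.002, 2.791]
ft_force: [-0.4, 0.3, -2.6]
finger_gap: 0.0408
```

```bash
python3 - <<'E'
from fit import *
s=env.snapshot("wrist")
cv2.imwrite("pics/w16.png",s["color"][:,:,::-1])
go(.4548,-.3244,.13,np.pi+.065)
E
```

```text
t 29.23 tcp [ 0.6396 -0.1051  0.1302] rot [-3.141e+00 -2.000e-03  2.791e+00] q [ 0.14  0.39 -0.18 -0.   -1.   -2.06]
travel [  98.2 -269.4    0.5] ang [  0.   -0.1 -23.8] rows 6.9 3.3 gap 0.0409 F [ 0.7  0.  -1.1]
```

View pics/w16.png

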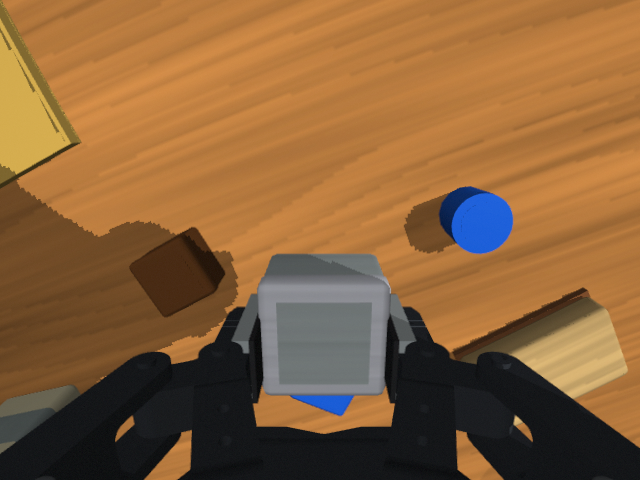

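>>> play_rows(motion=[{"grip":255,"travel":[7,-20,0],"angular":[0,0,-3]},{"grip":255,"travel":[19,-52,0],"angular":[0,0,-6]},{"grip":255,"travel":[32,-88,0],"angular":[0,0,-9]},{"grip":255,"travel":[45,-124,0],"angular":[0,0,-12]},{"grip":255,"travel":[58,-160,0],"angular":[0,0,-15]},{"grip":255,"travel":[71,-196,0],"angular":[0,0,-18]},{"grip":255,"travel":[84,-231,0],"angular":[0,0,-21]},{"grip":255,"travel":[93,-256,0],"angular":[0,0,-23]},{"grip":255,"travel":[97,-267,0],"angular":[0,0,-23.8]},{"grip":255,"travel":[98,-269,0],"angular":[0,0,-23.8]},{"grip":255,"travel":[98,-269,0],"angular":[0,0,-23.8]},{"grip":255,"travel":[98,-269,0],"angular":[0,0,-23.8]}])

```text
time: 30.23
tcp_pos: [0.4551, -0.3237, 0.1296]
ee_rot: [3.14, -0.003, -3.078]
ft_force: [1.0, 0.9, -2.3]
finger_gap: 0.0414
```

```bash
python3 - <<'E'
from fit import *
s=env.snapshot("wrist"); im=s["color"][:,:,::-1].copy()
P=pts('s',.06,.038,.4555,-.3247,.065,.006)[4:]; uv=proj(s,P).round().astype(np.int32); cv2.polylines(im,[uv],True,(0,0,255),1)
cv2.imwrite("pics/w17.png",im)
go(.4552,-.3246,.053,np.pi+.065)
E
```

```text
t 30.28 tcp [ 0.4554 -0.3235  0.1298] rot [ 3.141e+00 -3.000e-03 -3.077e+00] q [-0.27  0.26 -0.38  0.   -0.93 -1.24]
travel [ 0.1 -1.1 76.8] ang [ 0.1 -0.2 -0. ] rows 1.8 0.0 gap 0.0411 F [-0.2  0.4 -2. ]
```

View pics/w17.png

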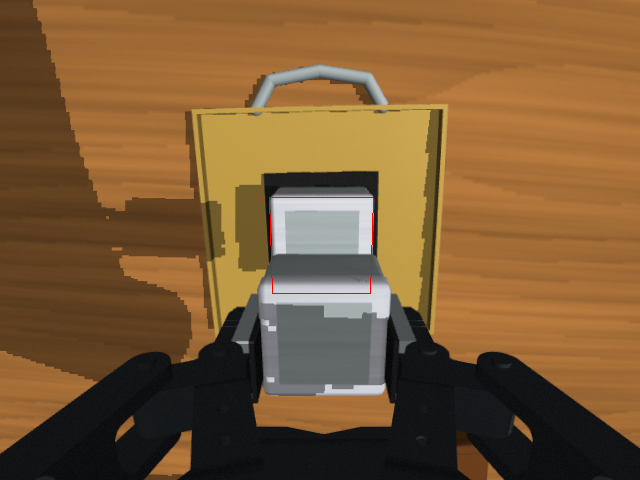

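>>> play_rows(motion=[{"grip":255,"travel":[0,-1,20],"angular":[0,0,0]},{"grip":255,"travel":[0,-1,45],"angular":[0,0,0]},{"grip":255,"travel":[0,-1,62],"angular":[0,0,0]},{"grip":255,"travel":[0,-1,71],"angular":[0,0,0]},{"grip":255,"travel":[0,-1,75],"angular":[0,0,0]},{"grip":255,"travel":[0,-1,77],"angular":[0,0,0]},{"grip":255,"travel":[0,-1,77],"angular":[0,0,0]},{"grip":255,"travel":[0,-1,77],"angular":[0,0,0]},{"grip":255,"travel":[0,-1,77],"angular":[0,0,0]}])

```text
time: 31.03
tcp_pos: [0.456, -0.3246, 0.0538]
ee_rot: [3.141, -0.001, -3.077]
ft_force: [-0.4, 0.2, -1.2]
finger_gap: 0.0411
```

```bash
python3 - <<'E'
from fit import *
go(.4552,-.3246,.0515,np.pi+.065)
E
```

```text
t 31.03 tcp [ 0.456  -0.3246  0.0538] rot [ 3.141e+00 -1.000e-03 -3.077e+00] q [-0.27  0.35 -0.46  0.   -0.76 -1.24]
travel [0.8 0.1 2.3] ang [ 0.  -0.1 -0. ] rows 0.1 0.0 gap 0.0411 F [-0.4  0.2 -1.2]
```

>>> play_rows(motion=[{"grip":255,"travel":[0,0,1],"angular":[0,0,0]},{"grip":255,"travel":[0,0,2],"angular":[0,0,0]},{"grip":255,"travel":[0,0,2.3],"angular":[0,0,0]},{"grip":255,"travel":[0,0,2.3],"angular":[0,0,0]},{"grip":0,"travel":[0,0,2.3],"angular":[0,0,0]},{"grip":0,"travel":[0,0,2.3],"angular":[0,0,0]},{"grip":0,"travel":[0,0,2.3],"angular":[0,0,0]},{"grip":0,"travel":[0,0,2.3],"angular":[0,0,0]},{"grip":0,"travel":[0,0,2.3],"angular":[0,0,0]},{"grip":0,"travel":[0,0,-25],"angular":[0,0,0]},{"grip":0,"travel":[0,0,-60],"angular":[0,0,0]},{"grip":0,"travel":[0,0,-100],"angular":[0,0,0]}])

```text
time: 32.03
tcp_pos: [0.4548, -0.3242, 0.1534]
ee_rot: [3.14, -0.005, -3.077]
ft_force: [1.1, -0.9, -0.4]
finger_gap: 0.0857
```

>>> play_rows(motion=[{"grip":0,"travel":[30,-80,-40],"angular":[0,0,0]},{"grip":0,"travel":[60,-160,-40],"angular":[0,0,0]},{"grip":0,"travel":[60,-200,-40],"angular":[0,0,0]},{"grip":0,"travel":[60,-200,-40],"angular":[0,0,0]},{"grip":0,"travel":[60,-200,-40],"angular":[0,0,0]},{"grip":0,"travel":[60,-200,-40],"angular":[0,0,0]},{"grip":0,"travel":[60,-200,-40],"angular":[0,0,0]},{"grip":0,"travel":[60,-200,-40],"angular":[0,0,0]}])

```text
time: 32.7
tcp_pos: [0.4075, -0.5279, 0.1927]
ee_rot: [3.139, -0.006, -3.078]
ft_force: [-0.2, 0.2, -0.1]
finger_gap: 0.0856
```

```bash
python3 - <<'E'
from fit import *
for c in("top","scene"):
    s=env.snapshot(c); cv2.imwrite(f"pics/{c}18.png",s["color"][:,:,::-1])
    if c=="top": cv2.imwrite("pics/t18z.png",np.hstack([cv2.resize(s["color"][a:a+100,b:b+100,::-1],None,fx=4,fy=4) for a,b in((258,122),(275,418))]))
    for n in NAMES:
        for d in env.tip_of(c,n)[:3]:
            p=np.array(d["at"])*[640,480]; print(c,n,round(d["conf"],2),p.round()) if d["conf"]>.3 else 0
go(.4,-.4,.2)
E
```

```text
top round_large 0.71 [164. 309.]
top round_large 0.57 [167. 304.]
top round_medium 0.54 [165. 311.]
top round_small 0.88 [161. 304.]
top round_small 0.8 [313. 314.]
top round_small 0.69 [321. 230.]
top square_large 0.81 [469. 323.]
top square_small 0.91 [411. 247.]
top square_small 0.81 [382. 194.]
top square_small 0.73 [170. 309.]
top tray_round 0.96 [173. 306.]
top tray_square 0.59 [467. 328.]
top solvent_can 0.72 [466. 328.]
top solvent_can 0.71 [164. 308.]
top solvent_can 0.69 [483. 212.]
top sanding_block 0.78 [311. 172.]
top wrench 0.56 [187. 195.]
scene round_large 0.67 [500. 243.]
scene round_medium 0.59 [510. 233.]
scene round_small 0.96 [322. 265.]
scene round_small 0.82 [355. 206.]
scene round_small 0.8 [519. 219.]
scene square_large 0.61 [227. 161.]
scene square_small 0.94 [250. 277.]
scene square_small 0.71 [310. 325.]
scene square_small 0.67 [228. 146.]
scene tray_round 0.77 [505. 245.]
scene tray_round 0.72 [515. 217.]
scene tray_round 0.55 [508. 233.]
scene tray_square 0.78 [231. 157.]
scene solvent_can 0.64 [151. 236.]
scene wrench 0.57 [468. 350.]
t 33.8 tcp [ 0.4081 -0.5277  0.1934] rot [ 3.14  -0.005 -3.077] q [-0.62  0.37 -0.06  0.   -1.15 -0.89]
travel [-1.00e-01  1.28e+02 -6.40e+00] ang [ 0.1 -0.3 -0. ] rows 3.1 0.0 gap 0.0856 F [ 0.6  0.1 -0.4]
```

View pics/scene18.png

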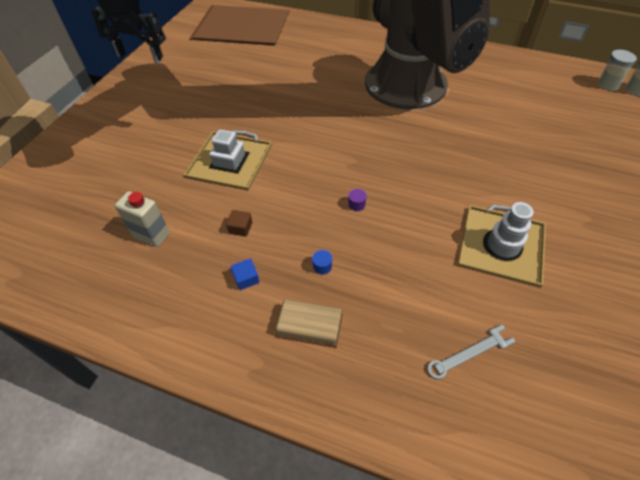

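View pics/top18.png

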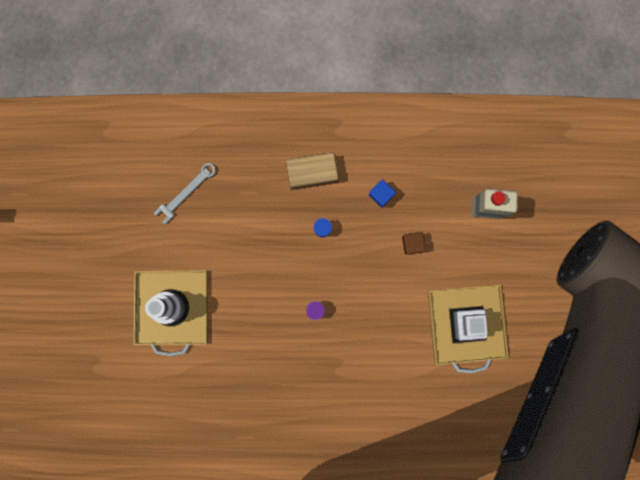

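View pics/t18z.png

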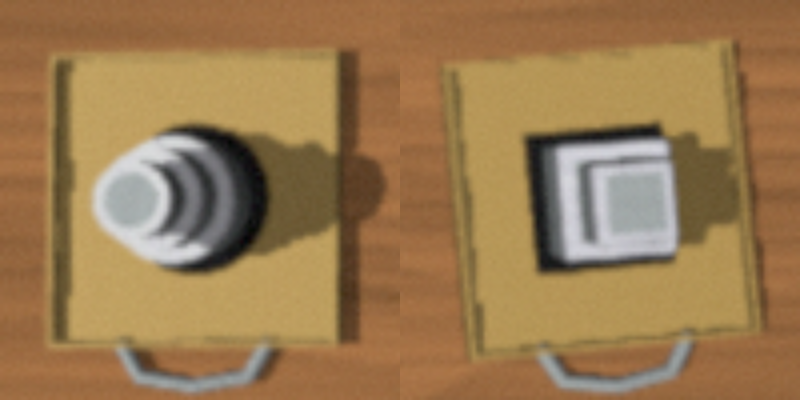

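```bash
python3 - <<'E'
from fit import *
o=[]
for c in("top","scene"):
    s=env.snapshot(c); im=cv2.resize(s["color"][:,:,::-1],None,fx=4,fy=4,interpolation=cv2.INTER_CUBIC)
    dx=-.004 if c=="scene" else 0
    for n,x,y,w,z in (('round_large',.4908,.3248,0,.006),('round_medium',.4908,.325,0,.046),('round_small',.4912,.3252,0,.082),('square_large',.455,-.3246,.065,.006),('square_small',.4553,-.3246,.065,.044)):
        P=pts(*DIM[n],x+dx,y,w,z); P=P[len(P)//2:]
        cv2.polylines(im,[((proj(s,P)+.5)*4).round().astype(np.int32)],True,(0,0,255),1)
    for a,b in (((258,122),(275,418)) if c=="top" else ((190,450),(110,180))): o.append(im[a*4:a*4+300,b*4:b*4+400])
cv2.imwrite("pics/ov.png",np.vstack([np.hstack(o[:2]),np.hstack(o[2:])]))
E
```

```text
(no output)
```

View pics/ov.png

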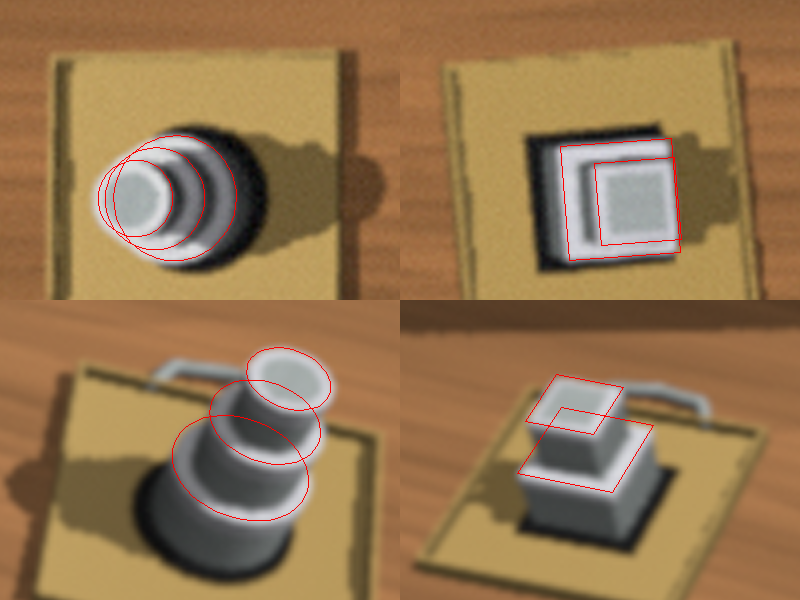

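The overlays match in both views to within a few millimetres, and the bystanders have not moved. I'm handing the job in.

```bash
python3 -c "
from rig import env
print(env.job_done()); print(env.read_state()['time'])"
```

```text
the job is handed in; nothing more can be done
None
the job is handed in; nothing more can be done
```

All five tins are put away and the job is handed in, at about 34 s of robot time against the 120 s limit. The round tins are stacked large, medium, small on the round pad. The square tins are stacked large, small on the square pad and squared up to it.

- **Final check:** outlines of the expected stacks, drawn over the last top and scene pictures, fit the tins to within a few millimetres and show them upright. I had shifted the scene outlines 4 mm in x, because that camera read about 4.5 mm lower in x than the top camera from the start; the wrist pictures agreed with the top camera.
- **Gripper and bystanders:** the gripper is open and well clear of both stacks. The solvent can, the sanding block and the wrench look unmoved in both pictures.
- **Readings that disagreed:**
  - The top-camera fit of the large round tin once put it about 8 mm off in y. It was measured on the finished stack, so it is not reliable, and the wrist and overlay checks show the tin centred.
  - The networks gave several false hits on the stacks, for example reporting a solvent can there. I relied on the pictures instead.

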